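# Swap the clay pieces round onto their own kiln slabs

## Robot

A 6-joint arm with a two-finger parallel gripper is mounted at the origin on a cart in front of the work surface, level with it; the furniture and walls round the work are solid. World frame = base frame: x ahead of the robot, y to its left, z up, the work surface at z = 0. Lengths are in m, angles in degrees, forces in N, time in s.
With the tool pointing down it reaches from about 0.4 to 0.825 m from the base axis. Payload 7 kg.
Tool frame: the origin (TCP) lies at the very end of the fingers, on their centre line; the grasp point (between the pads) lies 19 mm behind it; x points along the fingers, y is the direction in which the jaws open and shut, and the axes are right-handed (so a half turn about x gives the same grasp; the last joint's range is limited). The gripper opens to 88 mm and grips with 3 to 60 N. Pads are 19 mm wide; open, the fingers measure 130 mm over their backs; the gripper's body (78 mm by 193 mm) begins 47 mm behind the grasp point.
Start: joints at [82.225, 20.546, 0.682, 0, -70.136, -16.507], TCP at [0.278, 0.615, 0.227] pointing down, gripper open.
Joint ranges: [-176.03, 176.03], [-82.01, 121.73], [-58.28, 71.71], [-173.87, 95.51], [-174.79, -0.11], [-173.66, 173.66]. Speed limits (degrees/s): [136.94, 136.94, 172.46, 180, 180, 180].

## Interface

Orientations are given as [roll, pitch, yaw] about the fixed x, y, z axes, in that order (R = Rz(yaw) Ry(pitch) Rx(roll)).
In Python, from plant import * gives the robot as it stands. The module is installed in compiled form; this text tells all that it offers.
- The arm moves only by the shell command python3 -m creep 'ROWS' [FORCE]. ROWS is a JSON object of lists of equal length, an entry for each row: "jaw": the closure, from -1 (fully open) to 1 (shut); "translation": the shift along the tool's x, y, z in m, a list of three; "roll": the turn about the tool's x in rad. A call has exactly 10 rows; each row shifts and turns the commanded pose from where the row before left it, along the tool's axes as they then stand; what a row does not reach is not made up. A row lasts 1/10 s, in which the tool goes at most 50 mm and 8.59 degrees, less where a joint would pass 70% of its speed; a pose out of reach is approached as far as the arm can. A call with a gripper value outside its range is refused whole. The fingers move at their own pace and stop on an object; FORCE is the grip in N (left out, the last holds). Time passes only in rows, so rows that do not move let the fingers close, or fill a call up. It gives the time, the measured TCP pose, the force and the opening at its end, in the units of the state.
- get_state(): the state, without advancing time (a new reading comes with each control period).
- capture(name): name is "scene" or "top" or "wrist"; returns a dict with "image" (480x640x3 uint8, red, green, blue), "fovy" (degrees; the focal length in pixels is half the picture's height over the tangent of half this angle, whatever the lens; pixels are square), "cx", "cy" (the principal point, pixels), "D" ([k1, k2, p1, p2, k3] as OpenCV has them; the pictures are not rectified), "pose" (4x4, takes a point from camera to world coordinates); the wrist camera has in their place "tool_from_camera" (4x4, takes a point from camera to tool coordinates, whose origin is the TCP and whose axes are the tool frame's). Camera axes: x right, y up, looking along -z (the intrinsics and any distortion apply to the point x, -y, -z); pixel columns grow to the right and rows downward; lengths in m; the calibration is good to about 2 mm. A picture is of the moment at which its call begins: read the wrist's pose just before it. There is no depth.
- close_job(): hands the job in, once; it reports no verdict.
The state is a dict: "time_s": time; "joints": joint angles; "qd": joint speeds; "joint_torque": joint torques, N m; "tcp_pos": TCP position; "eef_rot": TCP orientation; "contact_force": force on the tool from outside, world axes, zero at the start; "moment": the same for the moment, N m; "gripper_width": finger opening in m.
Only numpy, scipy, OpenCV 4.12 (cv2) and the standard library are available. Lean on these libraries where they do the work, as an engineer would, in place of code of your own. Each camera call takes 0.05 s, during which the arm holds its last target.

## Task

The three clay town pieces were set on each other's kiln slabs. Swap them round so that each stands upright in the middle of the slab of its own outline: the double house lengthwise along the oblong slab, the small single house on the square slab (turned any way) and the round tower on the round slab. The bare wooden ware board is free for parking a piece meanwhile; let no piece tip over, and leave the two cups and the squat jar where they stand.

Things in the scene. Friction and masses are not known exactly. Their poses are not given: they have to be found in the camera images.
- double_house: unfired clay model of two joined terrace houses with a row of chimneys, 0.2 kg, on a thin clay base 37 mm x 101 mm and 4 mm thick. 35 mm deep (its x), 100 mm long (its y), 106 mm high. Origin: centre of the underside; z up. The two long walls are flat and upright up to about 78 mm, 35 mm apart, good to pinch. At the start it stands on the round slab.
- small_house: unfired clay model of one narrow house with one chimney, 0.15 kg. 33 mm deep (its x), 50 mm wide (its y), 100 mm high. Origin: centre of the underside; z up. Walls flat and upright to about 78 mm, 33 mm apart across x, good to pinch. At the start it stands on the oblong slab.
- round_tower: unfired clay round tower with a brown cone roof, 0.18 kg. Wall 45 to 46 mm in diameter from 9 to 74 mm high, foot 50 mm in diameter, eaves 53 mm in diameter from 74 to 77 mm, tip of the roof at 104 mm. Origin: centre of the underside; z up. At the start it stands on the square slab.
- long_slab: oblong flat clay kiln slab, fixed to the table, 65 mm (its x) by 130 mm (its y), 12 mm thick. Origin: centre of its underside; its flat top is 12 mm above.
- square_slab: square flat clay kiln slab, fixed to the table, 80 x 80 mm, 12 mm thick. Origin: centre of its underside; its flat top is 12 mm above.
- round_slab: round flat clay kiln slab, fixed to the table, 115 mm in diameter, 12 mm thick. Origin: centre of its underside; its flat top is 12 mm above.
- ware_board: bare wooden ware board, fixed to the table, 90 mm (its x) by 130 mm (its y), 12 mm thick, empty at the start. Origin: centre of its underside; its flat top is 12 mm above.
- plain_cup: bystander: loose plain smooth cup, 70 mm in diameter, 70 mm high. Origin: centre of the underside.
- stoneware_cup: bystander: loose speckled straight-sided stoneware cup, 79 mm in diameter, 92 mm high. Origin: centre of the underside.
- squat_jar: bystander: loose squat closed jar, 62 mm in diameter, 62 mm high. Origin: centre of the underside.

How it is judged:
By the outcome, as a careful person would: the job done as asked, in the order asked, and still so for the second after the job is handed in, with the robot touching nothing.
It also fails if it takes over 109 s, if anything falls off the work surface, if the arm or the gripper's body presses on something with over 40 N, if the wrist force passes 120 N, or if a joint passes its speed limit or range.

## Working session

There is one attempt and no reset: what is moved stays moved. The work goes in short steps, Python scripts to look and compute and a shell command to move; the robot and the scene stay as the last step left them, time stands still between calls to the robot, and variables do not carry over. Pictures are saved under pics/ and viewed, and the job is handed in when it is done.

```bash
mkdir -p pics; ls; cat > h.py <<'E'
from plant import *
import numpy as np, cv2
def snap(name,fn):
    s=get_state(); c=capture(name); cv2.imwrite('pics/'+fn,c['image'][:,:,::-1]); np.savez('pics/'+fn[:-4]+'.npz',**{k:np.array(v) for k,v in c.items()},tcp=s['tcp_pos'],rot=s['eef_rot']); return s,c
E
python3 - <<'E'
from h import *
for n in ['scene','top','wrist']:
    s,c=snap(n,n+'1.png')
    print(n,{k:np.round(v,4).tolist() for k,v in c.items() if k!='image'})
print(s)
E
```

```text
pics
scene {'fovy': 57.6479, 'cx': 325.5258, 'cy': 229.8703, 'D': [-0.0589, 0.0, 0.0, 0.0, 0.0], 'pose': [[-0.904, 0.2805, -0.3226, 0.2722], [-0.4272, -0.5639, 0.7067, 0.5599], [0.0163, 0.7767, 0.6296, 0.5848], [0.0, 0.0, 0.0, 1.0]]}
top {'fovy': 49.1189, 'cx': 317.4492, 'cy': 237.3055, 'D': [-0.1354, 0.0, 0.0, 0.0, 0.0], 'pose': [[-0.1043, 0.97, -0.2198, 0.2997], [-0.9945, -0.1022, 0.0207, -0.0259], [-0.0024, 0.2208, 0.9753, 1.2067], [0.0, 0.0, 0.0, 1.0]]}
wrist {'fovy': 71.794, 'cx': 317.0281, 'cy': 238.3233, 'D': [-0.0333, 0.0, 0.0, 0.0, 0.0], 'tool_from_camera': [[0.0001, 0.2686, -0.9632, -0.1574], [1.0, -0.0007, -0.0, -0.0002], [-0.0007, -0.9632, -0.2686, -0.0719], [0.0, 0.0, 0.0, 1.0]]}
{'time_s': 0.1, 'joints': array([ 8.22245057e+01,  2.05868449e+01,  6.39047726e-01, -1.72706890e-02,
       -7.01365240e+01, -1.65062473e+01]), 'qd': array([-0.07071932, -0.06954716,  0.05249122,  0.05515881,  0.07909131,
       -0.05318269]), 'joint_torque': array([-8.28234788e-04, -5.84165096e+01,  2.93749058e+01,  7.01536417e+00,
        1.01521148e-02, -5.00797807e-05]), 'tcp_pos': array([0.27743011, 0.61486754, 0.22572352]), 'eef_rot': array([  95.60844363,   89.91412933, -108.67917818]), 'contact_force': array([ 1.17184908, -0.42854423,  0.1283309 ]), 'moment': array([-0.04585311, -0.03769022, -0.01013661]), 'gripper_width': 0.0873878054205271}
```

View pics/scene1.png

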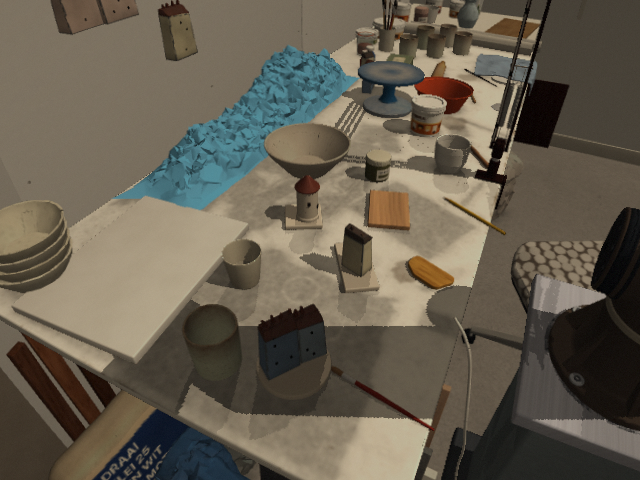

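View pics/top1.png

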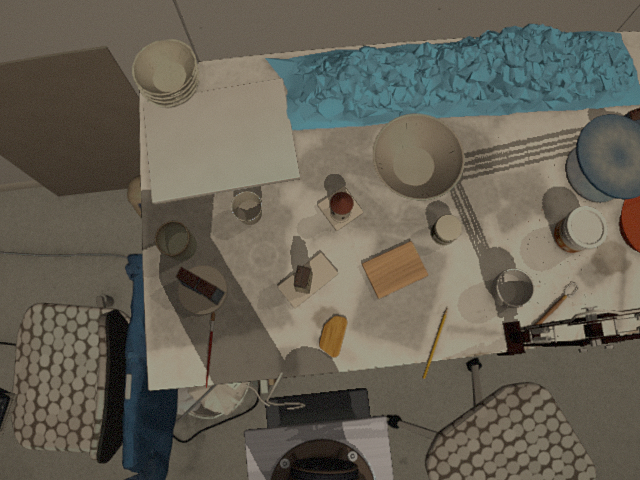

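View pics/wrist1.png

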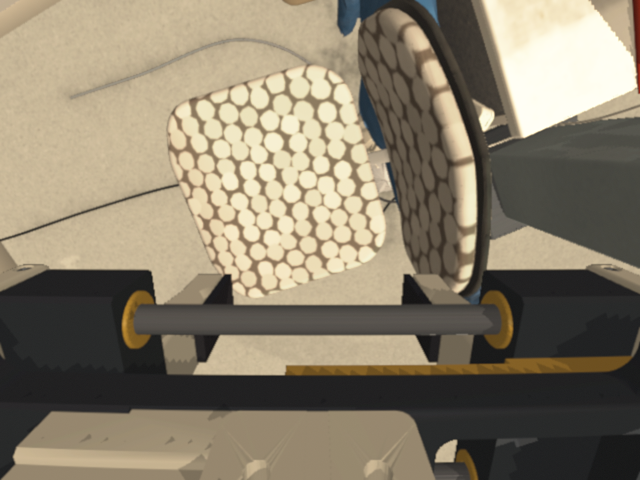

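The scene picture shows the double house on the round slab (293,370), the small house on the oblong slab (357,265), the tower on the square slab (304,215) and the empty board (389,210). In the top view those are at about (200,290), (308,278), (340,210) and (395,268). The two cups are at (247,207) and (173,238), the jar at (447,229) and the bowl at (418,157). Next I'll cut out enlarged views and measure.

```bash
cat >> h.py <<'E'
def load(fn): return np.load('pics/'+fn+'.npz')
def K(c):
    h=240/np.tan(np.radians(float(c['fovy']))/2); return np.array([[h,0,float(c['cx'])],[0,h,float(c['cy'])],[0,0,1]])
from scipy.spatial.transform import Rotation as R
def pose(c):
    if 'pose' in c: return np.array(c['pose'])
    T=np.eye(4);T[:3,:3]=R.from_euler('xyz',c['rot'],degrees=True).as_matrix();T[:3,3]=c['tcp'];return T@np.array(c['tool_from_camera'])
F=np.diag([1,-1,-1,1.])
def proj(c,P):
    M=np.linalg.inv(pose(c)@F); r,_=cv2.Rodrigues(M[:3,:3])
    return cv2.projectPoints(np.array(P,float).reshape(-1,1,3),r,M[:3,3],K(c),np.array(c['D'],float))[0][:,0]
def ray(c,px):
    u=cv2.undistortPoints(np.array(px,float).reshape(-1,1,2),K(c),np.array(c['D'],float))[:,0]
    T=pose(c)@F; d=np.c_[u,np.ones(len(u))]@T[:3,:3].T; return T[:3,3],d
def onz(c,px,z):
    o,d=ray(c,px); t=(z-o[2])/d[:,2]; return o+d*t[:,None]
E
python3 - <<'E'
from h import *
c=load('top1')
print(proj(c,[[0,0,0],[.2774,.615,.226],[.5,0,0]]))
for n,p,z in [('long',(308,278),.012),('rnd',(202,290),.012),('sq',(340,210),.012),('board',(395,268),.012),('cup',(247,207),.07),('stone',(173,238),.092),('jar',(447,229),.062),('bowl',(418,157),.1)]:
    print(n,onz(c,[p],z)[0].round(3))
im=c['image'][:,:,::-1]
cv2.imwrite('pics/tc.png',cv2.resize(im[180:330,140:340],None,fx=4,fy=4,interpolation=cv2.INTER_CUBIC))
cv2.imwrite('pics/tc2.png',cv2.resize(im[120:310,270:480],None,fx=3.5,fy=3.15,interpolation=cv2.INTER_CUBIC))
E
```

```text
[[321.28631359 492.88476247]
 [ -9.847814   394.35637409]
 [298.64595718 269.43572399]]
long [ 0.476 -0.02   0.012]
rnd [0.473 0.226 0.012]
sq [ 0.629 -0.111  0.012]
board [ 0.478 -0.222  0.012]
cup [0.642 0.101 0.07 ]
stone [0.583 0.267 0.092]
jar [ 0.546 -0.343  0.062]
bowl [ 0.71  -0.294  0.1  ]
```

View pics/tc.png

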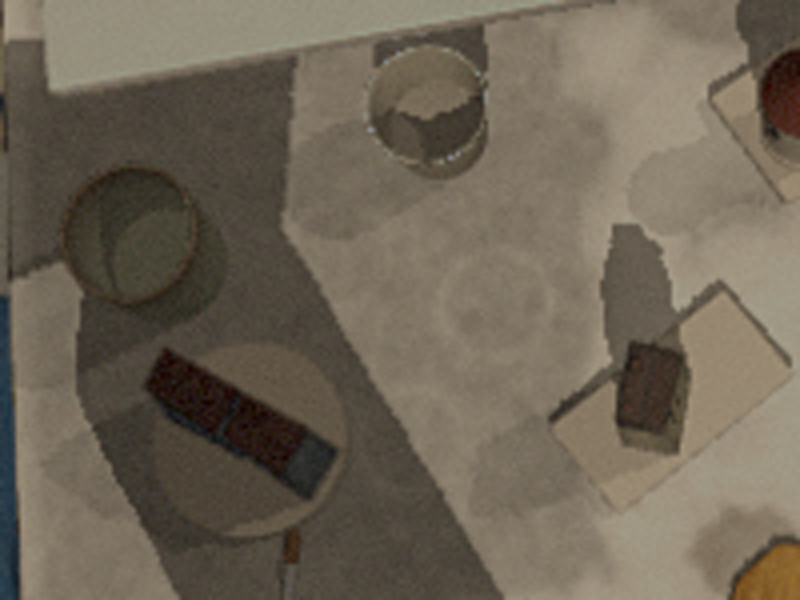

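View pics/tc2.png

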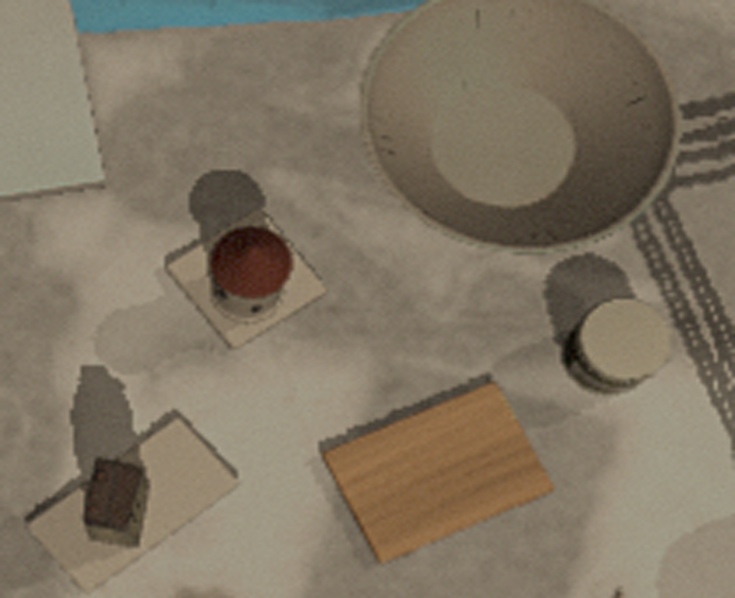

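```bash
cat >> h.py <<'E'
def need(target,psi=None):
    """tool-axis translation to get TCP to target; psi = desired angle of tool y axis (mod 180), deg"""
    s=get_state(); M=R.from_euler('xyz',s['eef_rot'],degrees=True).as_matrix()
    cur=np.degrees(np.arctan2(M[1,1],M[0,1]))
    print('t',round(s['time_s'],2),'tcp',s['tcp_pos'].round(4),'psi',cur.round(2),'w',round(s['gripper_width'],4),'F',s['contact_force'].round(1),'j1,j6',s['joints'][[0,5]].round(1))
    print('x axis',M[:,0].round(3),'y',M[:,1].round(3),'z',M[:,2].round(3))
    if target is not None: print('translation (tool axes, now):',(M.T@(np.array(target)-s['tcp_pos'])).round(4))
    if psi is not None:
        d=(psi-cur+90)%180-90; a=-np.radians(d)
        print('roll rad',a.round(4),'per-row .14:',(abs(a)/.14).round(1))
        M2=M@R.from_euler('x',a).as_matrix()
        print('psi after',np.degrees(np.arctan2(M2[1,1],M2[0,1])).round(2),'translation after roll:',(M2.T@(np.array(target)-s['tcp_pos'])).round(4))
E
python3 - <<'E'
from h import *
c=load('top1')
o=np.array([140,180])
g=lambda L,z:onz(c,np.array(L)/4+o-.375,z)
P=g([(720,282),(790,365),(622,512),(550,425)],.012);print('long',P.round(3).tolist(),P.mean(0), np.linalg.norm(np.diff(P,axis=0),axis=1))
o=np.array([270,120])
g=lambda L,z:onz(c,np.array(L)/[3.5,3.15]+o-.375,z)
P=g([(322,450),(492,380),(553,489),(381,562)],.012);print('board',P.round(3).tolist(),P.mean(0), np.linalg.norm(np.diff(P,axis=0),axis=1))
P=g([(166,262),(262,208),(325,292),(236,347)],.012);print('sq',P.round(3).tolist(),P.mean(0), np.linalg.norm(np.diff(P,axis=0),axis=1))
need([.45,.02,.33],None)
E
```

```text
long [[0.538, -0.053, 0.012], [0.485, -0.088, 0.012], [0.411, 0.016, 0.012], [0.465, 0.052, 0.012]] [ 0.47502208 -0.01807923  0.012     ] [0.0631737  0.12779795 0.0648213 ]
board [[0.499, -0.146, 0.012], [0.539, -0.266, 0.012], [0.454, -0.295, 0.012], [0.413, -0.175, 0.012]] [ 0.47622967 -0.22061509  0.012     ] [0.12626404 0.09007301 0.12686406]
sq [[0.652, -0.059, 0.012], [0.688, -0.129, 0.012], [0.618, -0.163, 0.012], [0.582, -0.099, 0.012]] [ 0.63506654 -0.11240707  0.012     ] [0.07819932 0.07814898 0.07379772]
t 0.15 tcp [0.2775 0.615  0.2259] psi -114.29 w 0.088 F [ 0.4  0.  -0.3] j1,j6 [ 82.2 -16.5]
x axis [-0.    -0.001 -1.   ] y [-0.411 -0.912  0.001] z [-0.912  0.411 -0.   ]
translation (tool axes, now): [-0.1035  0.4715 -0.402 ]
```

```bash
python3 -m creep '{"jaw":[-1,-1,-1,-1,-1,-1,-1,-1,-1,-1],"translation":[[-0.02,0.02,-0.02],[-0.02,0.028,-0.027],[-0.02,0.03,-0.028],[-0.02,0.03,-0.028],[-0.01,0.03,-0.028],[-0.01,0.03,-0.028],[-0.01,0.03,-0.028],[0,0.03,-0.028],[0,0.028,-0.027],[0,0.02,-0.02]],"roll":[0,0,0,0,0,0,0,0,0,0]}' 20
python3 - <<'E'
from h import *
snap('wrist','w2.png'); need([.45,-.03,.33])
E
```

```text
time_s: 1.15
tcp_pos: [0.403, 0.2537, 0.3368]
eef_rot: [-92.2, 90.0, 63.5]
contact_force: [0.9, 0.3, -0.2]
gripper_width: 0.0877
t 1.2 tcp [0.4036 0.2514 0.337 ] psi -114.35 w 0.0876 F [-0.3 -2.9 -1.3] j1,j6 [55.7  9.9]
x axis [ 0. -0. -1.] y [-0.412 -0.911  0.   ] z [-0.911  0.412 -0.   ]
translation (tool axes, now): [ 0.0071  0.2372 -0.1584]
```

View pics/w2.png

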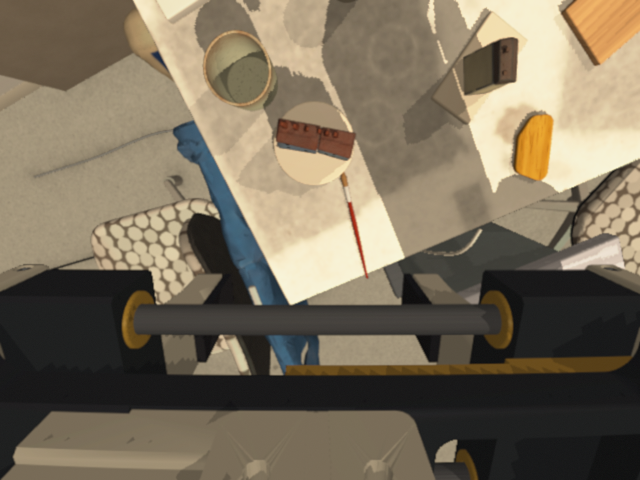

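The wrist view shows the double house's roof at (316,137) on the round slab at (316,142), the stoneware cup at (238,69), and part of the small house at (490,66). On to the second viewpoint.

```bash
python3 -m creep '{"jaw":[-1,-1,-1,-1,-1,-1,-1,-1,-1,-1],"translation":[[0,0.02,-0.014],[0,0.026,-0.018],[0,0.026,-0.018],[0,0.026,-0.018],[0,0.026,-0.018],[0,0.026,-0.018],[0,0.026,-0.018],[0,0.026,-0.016],[0,0.024,-0.014],[0,0.01,-0.006]],"roll":[0,0,0,0,0,0,0,0,0,0]}'
python3 - <<'E'
from h import *
snap('wrist','w3.png'); need([.45,-.03,.33])
E
```

```text
time_s: 2.2
tcp_pos: [0.4497, -0.0259, 0.3364]
eef_rot: [53.9, 90.0, -150.5]
contact_force: [-0.0, 0.0, 0.4]
gripper_width: 0.0876
t 2.25 tcp [ 0.4498 -0.0262  0.3364] psi -114.38 w 0.0873 F [-0.  -1.5 -0.4] j1,j6 [21.9 43.7]
x axis [-0. -0. -1.] y [-0.413 -0.911  0.001] z [-0.911  0.413  0.   ]
translation (tool axes, now): [ 0.0064  0.0034 -0.0017]
```

View pics/w3.png

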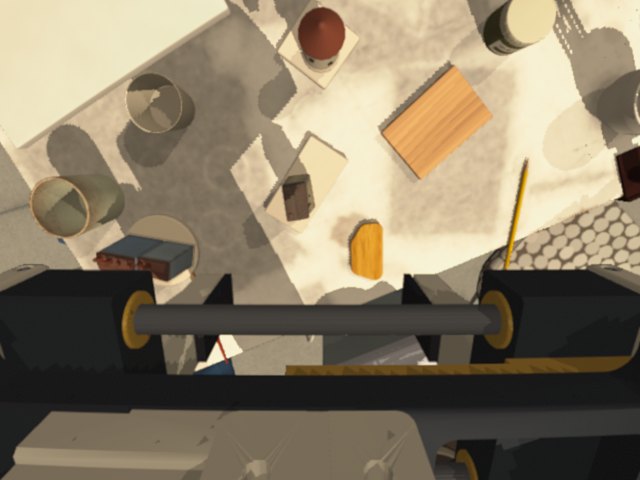

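This view holds it all: tower roof (322,33), square slab, board (437,122), oblong slab (306,182) with the small house (298,195), jar (522,25), plain cup (160,103). I'll enlarge it for corners.

```bash
python3 - <<'E'
from h import *
def crop(f,x,y,w,h,k,o): 
    im=load(f)['image'][:,:,::-1]; cv2.imwrite('pics/'+o,cv2.resize(im[y:y+h,x:x+w],None,fx=k,fy=k,interpolation=cv2.INTER_CUBIC))
crop('w3',255,125,100,100,6,'c_sm.png')
crop('w3',270,0,230,190,3,'c_tw.png')
crop('w2',260,90,110,110,5,'c_dh.png')
E
```

```text
(no output)
```

View pics/c_sm.png

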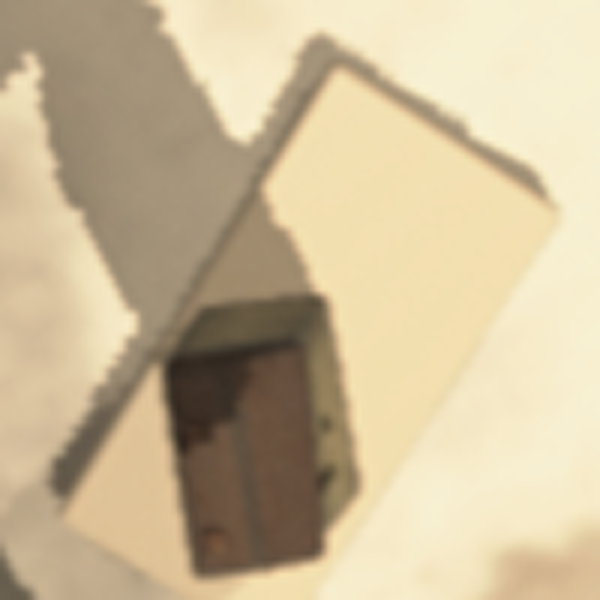

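View pics/c_tw.png

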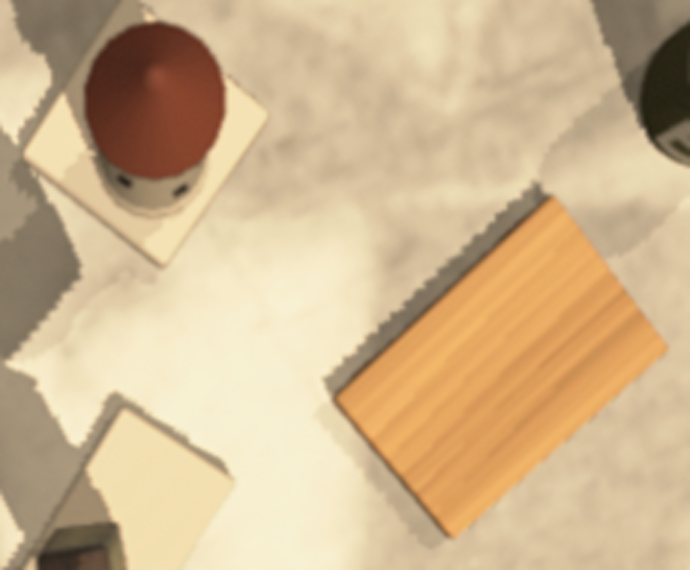

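View pics/c_dh.png

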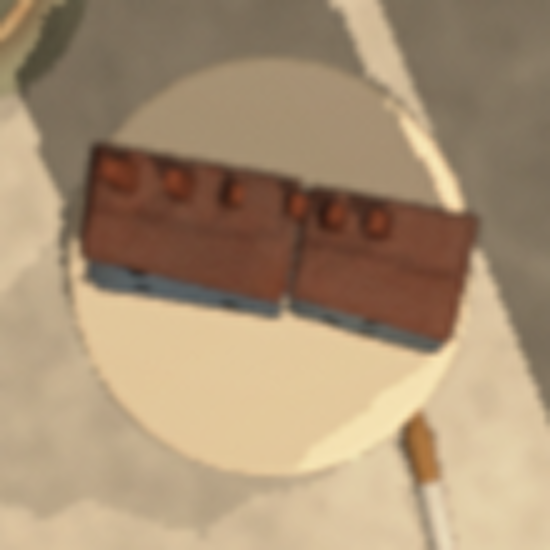

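```bash
cat > m1.py <<'E'
from h import *
def rep(n,P):
    P=np.array(P); d=np.diff(np.r_[P,P[:1]],axis=0)
    print(n,'c',P.mean(0).round(4),'L',(np.linalg.norm(d,axis=1)*1000).round(1),'ang',np.degrees(np.arctan2(d[:,1],d[:,0])).round(1))
w3=load('w3');w2=load('w2')
G=lambda c,L,k,o,z:onz(c,(np.array(L,float)+.5)/k-.5+np.array(o),z)
rep('sm roof z.090',G(w3,[(167,355),(303,343),(322,555),(195,577)],6,(255,125),.090))
rep('sm base z.012',G(w3,[(195,308),(325,297),(357,490)],6,(255,125),.012))
rep('long',G(w3,[(340,66),(557,208),(322,597),(62,513)],6,(255,125),.012)[[0,1]])
P=G(w3,[(340,66),(557,208),(62,513)],6,(255,125),.012)
print('long ctr from diag',(P[1]+P[2])/2, 'sides',np.linalg.norm(P-P[0],axis=1),'dir',[np.degrees(np.arctan2(*(q-P[0])[1::-1])).round(1) for q in P[1:]])
rep('board',G(w3,[(336,399),(553,195),(667,349),(452,537)],3,(270,0),.012))
P=G(w3,[(24,156),(163,267),(267,117)],3,(270,0),.012)
print('sq ctr',(P[0]+P[2])/2,np.linalg.norm(P-P[1],axis=1)*1000,[np.degrees(np.arctan2(*(q-P[1])[1::-1])).round(1) for q in P[[0,2]]])
print('tower roof apex/eaves', G(w3,[(155,75)],3,(270,0),.116), G(w3,[(155,99)],3,(270,0),.088),'foot front', G(w3,[(155,215)],3,(270,0),.012))
for z in (.09,.1): rep('dh roof',G(w2,[(98,143),(478,216),(447,345),(82,262)],5,(260,90),z))
rep('dh front wall bottom-ish z.016',G(w2,[(86,285),(437,352)],5,(260,90),.016))
# round slab circle: edge points
E=G(w2,[(270,57),(70,285),(275,477),(400,432),(110,400),(463,200)],5,(260,90),.012)
A=np.c_[2*E[:,:2],np.ones(len(E))]; x=np.linalg.lstsq(A,(E[:,:2]**2).sum(1),rcond=None)[0]
print('round ctr',x[:2],'r',np.sqrt(x[2]+x[:2]@x[:2]))
E
python3 m1.py
```

```text
sm roof z.090 c [ 0.4666 -0.0048  0.09  ] L [27.6 43.7 26.8 46.1] ang [-109.4  160.3   75.7  -18.7]
sm base z.012 c [ 0.473  -0.0148  0.012 ] L [31.2 47.2 58.6] ang [-109.6  164.8   16.9]
long c [ 0.5062 -0.0707  0.012 ] L [60.4 60.4] ang [-146.5   33.5]
long ctr from diag [ 0.47240891 -0.01760362  0.012     ] sides [0.         0.06040722 0.12578657] dir [np.float64(-146.5), np.float64(122.5)]
board c [ 0.4743 -0.2192  0.012 ] L [127.8  87.9 127.4  86.6] ang [ -70.9 -161.6  108.5   18.7]
sq ctr [ 0.63175258 -0.10963727  0.012     ] [76.37972393  0.         75.99660549] [np.float64(28.9), np.float64(-60.6)]
tower roof apex/eaves [[ 0.62248813 -0.10881804  0.116     ]] [[ 0.62321014 -0.10953034  0.088     ]] foot front [[ 0.60087904 -0.10056348  0.012     ]]
dh roof c [0.478  0.2228 0.09  ] L [89.7 30.1 88.3 26.9] ang [-124.7  143.2   53.2  -33.9]
dh roof c [0.4778 0.2228 0.1   ] L [87.4 29.4 86.1 26.3] ang [-124.7  143.2   53.2  -33.9]
dh front wall bottom-ish z.016 c [0.4627 0.2348 0.016 ] L [99.9 99.9] ang [-124.8   55.2]
round ctr [0.47265493 0.22768445] r 0.05708158273563661
```

```bash
python3 - <<'E'
from h import *
w3=load('w3')
G=lambda c,L,k,o,z:onz(c,(np.array(L,float)+.5)/k-.5+np.array(o),z)
P=G(w3,[(327,297),(357,490)],6,(255,125),.012); d=P[1]-P[0]; d/=np.linalg.norm(d); 
n=np.array([d[1],-d[0],0]); m=P.mean(0)
print(m, m+n*.0165, m-n*.0165)
# top cam check: roof corners tc.png
c=load('top1')
P=onz(c,np.array([(630,340),(685,350),(670,435),(617,427)])/4+[140,180]-.375,.09);print(P.mean(0))
need([.467,-.006,.15],-108)
E
```

```text
[ 0.46179928 -0.02272799  0.012     ] [ 0.46627437 -0.00684644  0.012     ] [ 0.4573242  -0.03860954  0.012     ]
[ 0.4687965 -0.008124   0.09     ]
t 2.25 tcp [ 0.4498 -0.0262  0.3364] psi -114.38 w 0.0873 F [-0.  -1.5 -0.4] j1,j6 [21.9 43.7]
x axis [-0. -0. -1.] y [-0.413 -0.911  0.001] z [-0.911  0.413  0.   ]
translation (tool axes, now): [ 0.1864 -0.0256 -0.0073]
roll rad -0.1114 per-row .14: 0.8
psi after -108.0 translation after roll: [ 0.1864 -0.0246 -0.0101]
```

```bash
python3 -m creep '{"jaw":[-1,-1,-1,-1,-1,-1,-1,-1,-1,-1],"translation":[[0.01,-0.004,-0.001],[0.02,-0.004,-0.001],[0.025,-0.004,-0.002],[0.025,-0.004,-0.002],[0.025,-0.004,-0.002],[0.025,-0.003,-0.001],[0.025,-0.002,-0.001],[0.02,0,0],[0.011,0,0],[0,0,0]],"roll":[-0.03,-0.04,-0.0414,0,0,0,0,0,0,0]}'
python3 - <<'E'
from h import *
snap('wrist','w4.png'); snap('scene','s4.png'); need([.467,-.0065,.053],-108)
E
```

```text
time_s: 3.25
tcp_pos: [0.4668, -0.0035, 0.1489]
eef_rot: [35.1, 89.8, -162.7]
contact_force: [0.1, 0.5, 0.7]
gripper_width: 0.0878
t 3.35 tcp [ 0.4682 -0.0035  0.151 ] psi -107.83 w 0.0878 F [ 0.2 -0.7  0.1] j1,j6 [23.8 48.4]
x axis [ 0. -0. -1.] y [-0.306 -0.952  0.   ] z [-0.952  0.306 -0.   ]
translation (tool axes, now): [0.098  0.0032 0.0003]
roll rad 0.003 per-row .14: 0.0
psi after -108.0 translation after roll: [0.098  0.0032 0.0003]
```

View pics/w4.png

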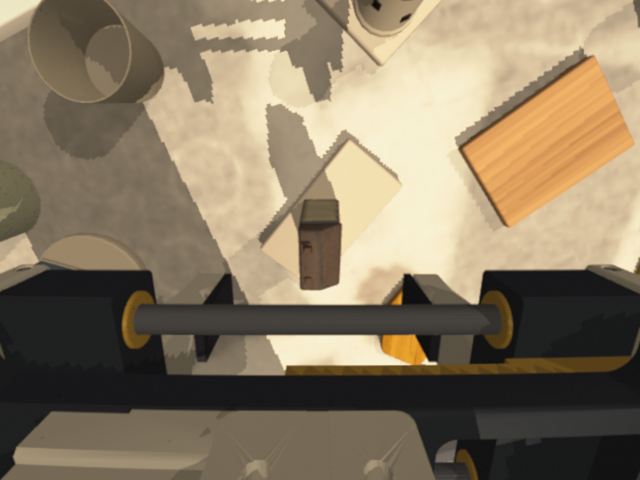

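View pics/s4.png

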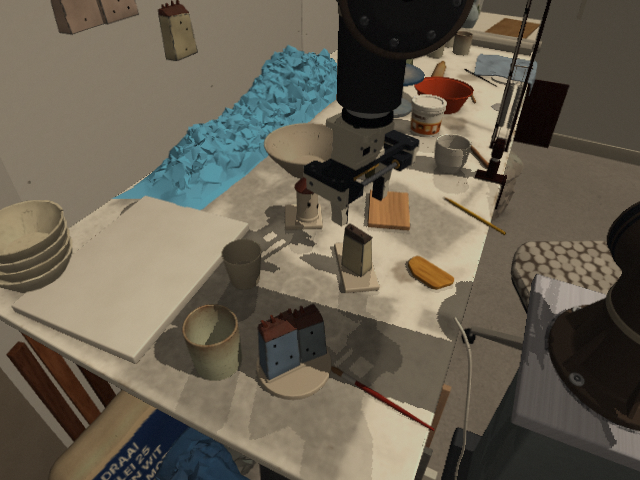

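```bash
python3 - <<'E'
from h import *
w=load('w4')
for z in (.09,.1): print(onz(w,[(302,222),(340,222),(338,288),(301,288)],z).round(4).tolist(),onz(w,[(302,222),(340,222),(338,288),(301,288)],z).mean(0))
E
```

```text
[[0.4916, -0.0009, 0.09], [0.4838, -0.025, 0.09], [0.4384, -0.0099, 0.09], [0.4464, 0.015, 0.09]] [ 0.46508349 -0.00521483  0.09      ]
[[0.4936, -0.002, 0.1], [0.4863, -0.025, 0.1], [0.4429, -0.0107, 0.1], [0.4506, 0.0131, 0.1]] [ 0.46835752 -0.00614012  0.1       ]
```

The close view confirms the house centred at (320,256), aligned with the jaws. I'll go down and grip.

```bash
python3 -m creep '{"jaw":[-1,-1,-1,-1,-1,-1,-1,-1,-1,0.2],"translation":[[0.008,0.0015,0],[0.014,0.0015,0],[0.016,0,0],[0.016,0,0],[0.016,0,0],[0.014,0,0],[0.009,0,0],[0.005,0,0],[0,0,0],[0,0,0]],"roll":[0,0,0,0,0,0,0,0,0,0]}' 15
python3 -m creep '{"jaw":[0.6,1,1,1,1,1,1,1,1,1],"translation":[[0,0,0],[0,0,0],[0,0,0],[0,0,0],[0,0,0],[0,0,0],[0,0,0],[0,0,0],[0,0,0],[0,0,0]],"roll":[0,0,0,0,0,0,0,0,0,0]}' 15
python3 - <<'E'
from h import *
need([.475,-.2199,.15],-108)
E
```

```text
time_s: 4.35
tcp_pos: [0.4673, -0.0068, 0.053]
eef_rot: [-148.2, 90.0, 13.9]
contact_force: [-0.5, -0.5, 0.6]
gripper_width: 0.0839
time_s: 5.35
tcp_pos: [0.467, -0.0069, 0.0526]
eef_rot: [-138.8, 90.0, 23.3]
contact_force: [0.2, -0.6, 1.0]
gripper_width: 0.0297
t 5.35 tcp [ 0.467  -0.0069  0.0526] psi -107.9 w 0.0297 F [ 0.2 -0.6  1. ] j1,j6 [23.4 48.7]
x axis [ 0.  0. -1.] y [-0.307 -0.952 -0.   ] z [-0.952  0.307 -0.   ]
translation (tool axes, now): [-0.0974  0.2003 -0.0731]
roll rad 0.0018 per-row .14: 0.0
psi after -108.0 translation after roll: [-0.0974  0.2001 -0.0735]
```

```bash
python3 -m creep '{"jaw":[1,1,1,1,1,1,1,1,1,1],"translation":[[-0.008,0,0],[-0.016,0,0],[-0.016,0.005,-0.002],[-0.01,0.016,-0.006],[0,0.027,-0.01],[0,0.034,-0.012],[0,0.036,-0.013],[0,0.036,-0.013],[0,0.03,-0.011],[0,0.016,-0.006]],"roll":[0,0,0,0,0,0,0,0,0,0]}'
python3 - <<'E'
from h import *
need([.475,-.2199,.054],-108); snap('wrist','w5.png')
E
```

```text
time_s: 6.35
tcp_pos: [0.4746, -0.2218, 0.1028]
eef_rot: [34.1, 90.0, -163.9]
contact_force: [0.3, 0.5, -1.8]
gripper_width: 0.0298
t 6.35 tcp [ 0.4746 -0.2218  0.1028] psi -108.0 w 0.0298 F [ 0.3  0.5 -1.8] j1,j6 [-3.6 75.6]
x axis [-0. -0. -1.] y [-0.309 -0.951  0.   ] z [-0.951  0.309  0.   ]
translation (tool axes, now): [ 0.0488 -0.002   0.0002]
roll rad 0.0 per-row .14: 0.0
psi after -108.0 translation after roll: [ 0.0488 -0.002   0.0002]
```

View pics/w5.png

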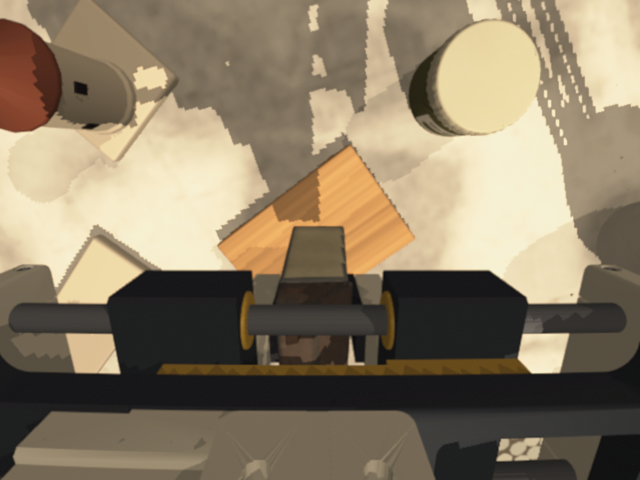

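The house hangs straight between the jaws (320,250) over the board (315,215). Next I lower and release it.

```bash
python3 -m creep '{"jaw":[1,1,1,1,1,1,1,1,1,1],"translation":[[0.006,-0.001,0],[0.01,-0.001,0],[0.012,0,0],[0.009,0,0],[0.006,0,0],[0.004,0,0],[0.0025,0,0],[0,0,0],[0,0,0],[0,0,0]],"roll":[0,0,0,0,0,0,0,0,0,0]}'
python3 -m creep '{"jaw":[0.6,0.2,-0.2,-0.6,-1,-1,-1,-1,-1,-1],"translation":[[0,0,0],[0,0,0],[0,0,0],[0,0,0],[0,0,0],[0,0,0],[0,0,0],[-0.005,0,0],[-0.015,0,0],[-0.025,0,0]],"roll":[0,0,0,0,0,0,0,0,0,0]}'
python3 - <<'E'
from h import *
need([.4775,.2235,.2],-35.5); snap('wrist','w6.png')
E
```

```text
time_s: 7.4
tcp_pos: [0.4757, -0.2178, 0.0533]
eef_rot: [-165.5, 90.0, -3.5]
contact_force: [0.5, 0.8, -1.5]
gripper_width: 0.0297
time_s: 8.4
tcp_pos: [0.4744, -0.2176, 0.0976]
eef_rot: [10.3, 89.8, 172.4]
contact_force: [0.3, -0.8, -0.4]
gripper_width: 0.087
t 8.4 tcp [ 0.4744 -0.2176  0.0976] psi -107.91 w 0.087 F [ 0.3 -0.8 -0.4] j1,j6 [-3.1 75.2]
x axis [-0.003  0.    -1.   ] y [-0.308 -0.952  0.001] z [-0.952  0.308  0.003]
translation (tool axes, now): [-0.1022 -0.4206  0.133 ]
roll rad -1.2638 per-row .14: 9.0
psi after -35.5 translation after roll: [-0.1022 -0.2539 -0.3607]
```

View pics/w6.png

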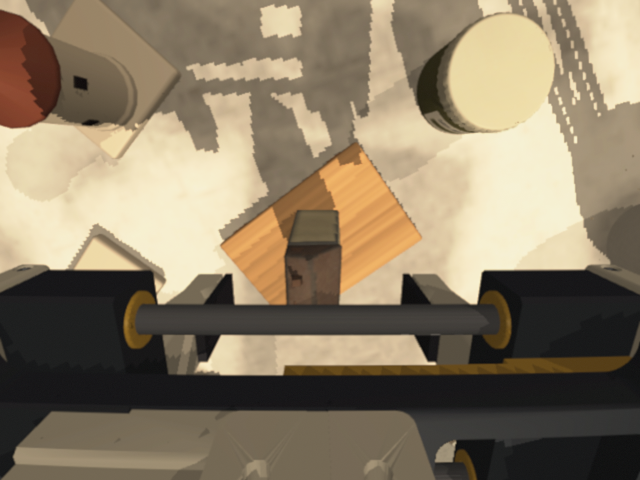

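The small house stands upright on the board (313,255). On to the double house.

```bash
python3 -m creep '{"jaw":[-1,-1,-1,-1,-1,-1,-1,-1,-1,-1],"translation":[[-0.035,0,0],[-0.04,-0.01,0.003],[-0.027,-0.03,0.0095],[0,-0.043,0.0136],[0,-0.045,0.0142],[0,-0.045,0.0142],[0,-0.045,0.0142],[0,-0.045,0.0142],[0,-0.045,0.0142],[0,-0.043,0.0136]],"roll":[0,0,0,0,0,0,0,0,0,0]}'
python3 -m creep '{"jaw":[-1,-1,-1,-1,-1,-1,-1,-1,-1,-1],"translation":[[0,-0.038,0.012],[0,-0.02,0.008],[0,0,0],[0,0,0],[0,0,0],[0,0,0],[0,0,0],[0,0,0],[0,0,0],[0,0,0]],"roll":[-0.12,-0.14,-0.14,-0.14,-0.14,-0.14,-0.14,-0.14,-0.14,-0.0238]}'
python3 - <<'E'
from h import *
need([.4775,.2235,.17],-35.5); snap('wrist','w7.png')
E
```

```text
time_s: 9.45
tcp_pos: [0.4778, 0.1524, 0.2007]
eef_rot: [-127.0, 89.9, 35.2]
contact_force: [1.0, 0.6, -0.2]
gripper_width: 0.0876
time_s: 10.45
tcp_pos: [0.4743, 0.2113, 0.2004]
eef_rot: [173.9, 90.0, 48.6]
contact_force: [-0.4, 0.2, -0.3]
gripper_width: 0.0877
t 10.45 tcp [0.4743 0.2113 0.2004] psi -35.32 w 0.0877 F [-0.4  0.2 -0.3] j1,j6 [45.7 99. ]
x axis [ 0.  0. -1.] y [ 0.816 -0.578  0.   ] z [-0.578 -0.816 -0.   ]
translation (tool axes, now): [ 0.0304 -0.0044 -0.0118]
roll rad 0.0031 per-row .14: 0.0
psi after -35.5 translation after roll: [ 0.0304 -0.0045 -0.0118]
```

View pics/w7.png

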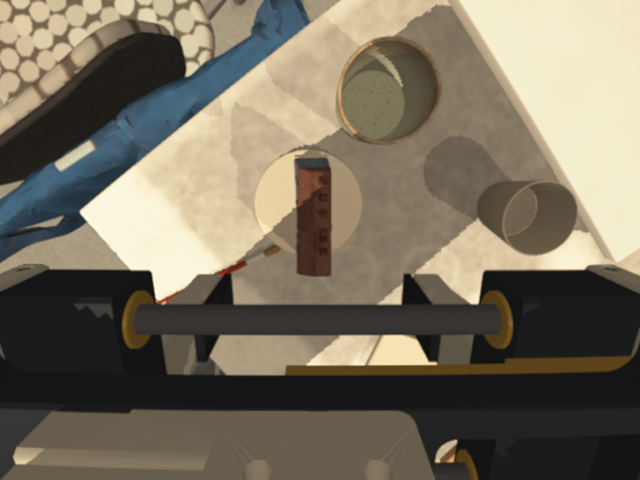

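```bash
python3 - <<'E'
from h import *
im=load('w7')['image'][:,:,::-1]; cv2.imwrite('pics/c7.png',cv2.resize(im[140:290,240:380],None,fx=4,fy=4,interpolation=cv2.INTER_CUBIC))
E
```

```text
(no output)
```

View pics/c7.png

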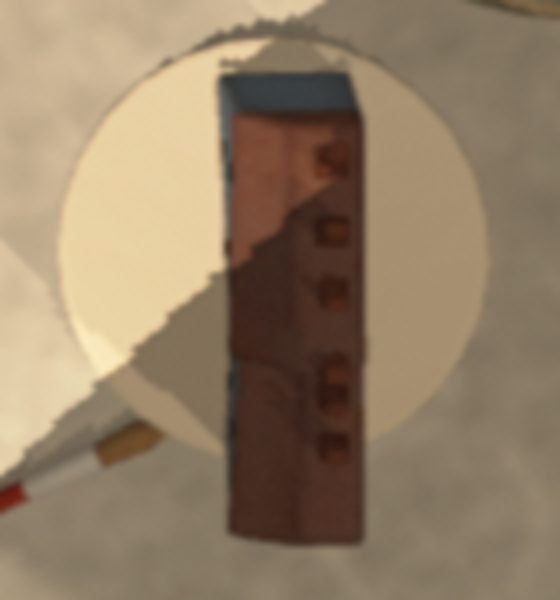

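```bash
python3 - <<'E'
from h import *
w=load('w7')
G=lambda L,z:onz(w,(np.array(L,float)+.5)/4-.5+np.array((240,140)),z)
P=G([(232,113),(360,113),(362,542),(229,535)],.093); print(P.round(4).tolist(),P.mean(0)); d=P[1]+P[0]-P[2]-P[3]; print(np.degrees(np.arctan2(d[1],d[0])))
Q=G([(220,75),(350,75)],.014).mean(0); print('end base mid',Q, 'centre', Q-.05*d/np.linalg.norm(d))
E=G([(60,255),(487,255),(115,115),(440,115),(280,33),(90,365),(455,365)],.012)
A=np.c_[2*E[:,:2],np.ones(len(E))]; x=np.linalg.lstsq(A,(E[:,:2]**2).sum(1),rcond=None)[0]
print('round ctr',x[:2],'r',np.sqrt(x[2]+x[:2]@x[:2]))
E
```

```text
[[0.4939, 0.266, 0.093], [0.5144, 0.2515, 0.093], [0.4635, 0.1773, 0.093], [0.4412, 0.195, 0.093]] [0.47825244 0.22243668 0.093     ]
54.49729898826383
end base mid [0.50385126 0.26459242 0.014     ] centre [0.47481419 0.22388801 0.014     ]
round ctr [0.47390615 0.22775539] r 0.056528679243735495
```

Roof and base estimates agree: the double house is at about (0.477, 0.2235) with its long axis at 54.5°. Descending to grip it.

```bash
python3 - <<'E'
from h import *
need([.477,.2235,.057],-35.5)
E
python3 -m creep '{"jaw":[-1,-1,-1,-1,-1,-1,-1,-1,-1,-1],"translation":[[0.008,-0.003,-0.006],[0.014,-0.0018,-0.0055],[0.02,0,0],[0.022,0,0],[0.022,0,0],[0.02,0,0],[0.016,0,0],[0.012,0,0],[0.006,0,0],[0.003,0,0]],"roll":[0.003,0,0,0,0,0,0,0,0,0]}' 15
python3 - <<'E'
from h import *
need([.477,.2235,.057],-35.5)
E
```

```text
t 10.5 tcp [0.4743 0.2113 0.2003] psi -35.47 w 0.0879 F [0.3 0.6 1. ] j1,j6 [45.7 98.8]
x axis [ 0.  0. -1.] y [ 0.814 -0.58   0.   ] z [-0.58  -0.814 -0.   ]
translation (tool axes, now): [ 0.1433 -0.0049 -0.0114]
roll rad 0.0004 per-row .14: 0.0
psi after -35.5 translation after roll: [ 0.1433 -0.0049 -0.0114]
time_s: 11.5
tcp_pos: [0.4771, 0.2235, 0.0565]
eef_rot: [-2.5, 90.0, -128.2]
contact_force: [0.7, 0.9, 0.4]
gripper_width: 0.0872
t 11.5 tcp [0.4771 0.2235 0.0565] psi -35.71 w 0.0872 F [0.7 0.9 0.4] j1,j6 [46.5 97.8]
x axis [-0.    -0.001 -1.   ] y [ 0.812 -0.584 -0.   ] z [-0.584 -0.812  0.001]
translation (tool axes, now): [-0.0005 -0.      0.    ]
roll rad -0.0036 per-row .14: 0.0
psi after -35.5 translation after roll: [-0.0005 -0.      0.    ]
```

```bash
python3 -m creep '{"jaw":[0.2,0.6,1,1,1,1,1,1,1,1],"translation":[[0,0,0],[0,0,0],[0,0,0],[0,0,0],[0,0,0],[0,0,0],[0,0,0],[0,0,0],[0,0,0],[0,0,0]],"roll":[0,0,0,0,0,0,0,0,0,0]}' 18
python3 -m creep '{"jaw":[1,1,1,1,1,1,1,1,1,1],"translation":[[-0.005,0,0],[-0.012,0,0],[-0.018,0,0],[-0.02,0,0],[-0.02,0,0],[-0.02,0,0],[-0.02,0,0],[-0.015,0,0],[-0.01,0,0],[-0.005,0,0]],"roll":[0,0,0,0,0,0,0,0,0,0]}'
python3 - <<'E'
from h import *
need([.4737,-.0178,.2],-146.5)
E
```

```text
time_s: 12.5
tcp_pos: [0.4772, 0.2234, 0.0571]
eef_rot: [125.3, 90.0, -0.3]
contact_force: [0.8, -0.5, 0.2]
gripper_width: 0.0299
time_s: 13.5
tcp_pos: [0.4772, 0.2236, 0.2034]
eef_rot: [172.7, 89.9, 47.0]
contact_force: [0.3, -0.4, -1.7]
gripper_width: 0.0294
t 13.5 tcp [0.4772 0.2236 0.2034] psi -35.66 w 0.0294 F [ 0.3 -0.4 -1.7] j1,j6 [46.5 97.9]
x axis [ 0.001  0.001 -1.   ] y [ 0.813 -0.583  0.   ] z [-0.583 -0.813 -0.002]
translation (tool axes, now): [0.0031 0.1379 0.1982]
roll rad -1.207 per-row .14: 8.6
psi after 33.5 translation after roll: [ 0.0031 -0.1362  0.1994]
```

```bash
python3 -m creep '{"jaw":[1,1,1,1,1,1,1,1,1,1],"translation":[[0,0.006,0.009],[0,0.012,0.017],[0,0.015,0.022],[0,0.018,0.026],[0,0.018,0.026],[0,0.018,0.026],[0,0.018,0.026],[0,0.015,0.022],[0,0.012,0.017],[0,0.006,0.007]],"roll":[0,0,0,0,0,0,0,0,0,0]}'
python3 -m creep '{"jaw":[1,1,1,1,1,1,1,1,1,1],"translation":[[0,0,0],[0,0,0],[0,0,0],[0,0,0],[0,0,0],[0,0,0],[0,0,0],[0,0,0],[0,0,0],[0,0,0]],"roll":[0.07,0.12,0.14,0.14,0.14,0.14,0.14,0.14,0.14,0.14]}'
python3 -m creep '{"jaw":[1,1,1,1,1,1,1,1,1,1],"translation":[[0,0,0],[0,0,0],[0,0,0],[0,0,0],[0,0,0],[0,0,0],[0,0,0],[0,0,0],[0,0,0],[0,0,0]],"roll":[0.14,0.14,0.14,0.14,0.0545,0,0,0,0,0]}'
python3 - <<'E'
from h import *
need([.4737,-.0178,.2],-146.5); snap('wrist','w8.png')
E
```

```text
time_s: 14.5
tcp_pos: [0.4726, -0.0199, 0.2013]
eef_rot: [-40.2, 89.9, -166.0]
contact_force: [0.1, 0.3, -2.3]
gripper_width: 0.0297
time_s: 15.5
tcp_pos: [0.4733, -0.0178, 0.2014]
eef_rot: [29.5, 89.9, -171.5]
contact_force: [-0.3, -0.3, -1.7]
gripper_width: 0.0294
time_s: 16.5
tcp_pos: [0.4738, -0.0179, 0.202]
eef_rot: [68.6, 90.0, -167.3]
contact_force: [0.5, -0.3, -1.8]
gripper_width: 0.0297
t 16.5 tcp [ 0.4738 -0.0179  0.202 ] psi -145.89 w 0.0297 F [ 0.5 -0.3 -1.8] j1,j6 [21.7 12.4]
x axis [-0. -0. -1.] y [-0.828 -0.561  0.   ] z [-0.561  0.828  0.   ]
translation (tool axes, now): [0.002  0.     0.0001]
roll rad 0.0106 per-row .14: 0.1
psi after -146.5 translation after roll: [0.002  0.     0.0001]
```

View pics/w8.png

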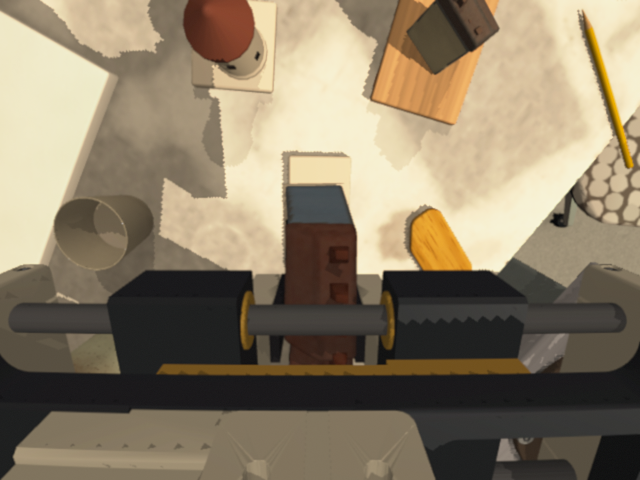

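```bash
python3 - <<'E'
from h import *
w=load('w8')
im=w['image'][:,:,::-1]; cv2.imwrite('pics/c8.png',cv2.resize(im[130:290,240:400],None,fx=3.7,fy=3.7,interpolation=cv2.INTER_CUBIC))
E
```

```text
(no output)
```

View pics/c8.png

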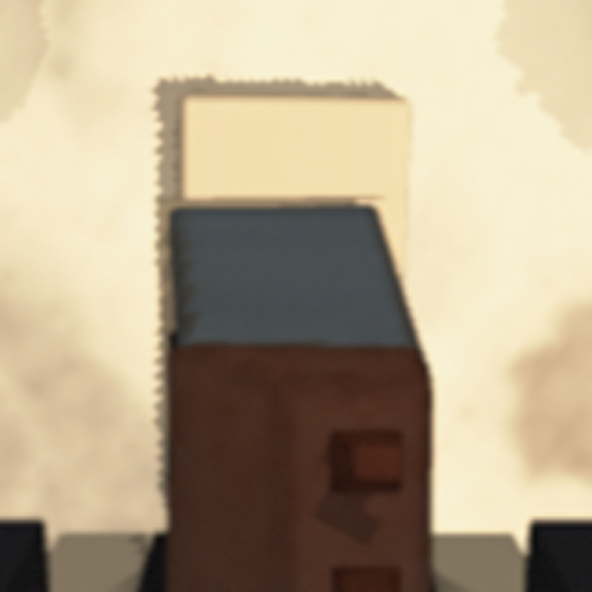

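```bash
python3 - <<'E'
from h import *
w=load('w8')
M=R.from_euler('xyz',w['rot'],degrees=True).as_matrix()
G=lambda L,z:(onz(w,(np.array(L,float)+.5)/3.7-.5+np.array((240,130)),z)-w['tcp'])@M
a=G([(184,97),(406,99)],.012);print('slab end (tool)',a.round(4).tolist(),'centre lateral',a[:,1].mean(),'along',a[:,2].mean()+.065, 'angle',np.degrees(np.arctan2(a[1,2]-a[0,2],a[1,1]-a[0,1])))
e=G([(184,97),(166,480)],.012);print('slab left edge (shadowed)',e.round(4).tolist())
b=G([(170,211),(374,209)],.161);print('house end',b.round(4).tolist(),'lat',b[:,1].mean(),'along',b[:,2].mean()+.05)
b=G([(176,346),(422,346)],.202-.057+.012+.078);print('house eave end',b.round(4).tolist())
E
```

```text
slab end (tool) [[0.19, -0.0281, -0.0623], [0.19, 0.0331, -0.0618]] centre lateral 0.0024717278246416726 along 0.002988190183950981 angle 0.4587422274752002
slab left edge (shadowed) [[0.19, -0.0281, -0.0623], [0.19, -0.0359, 0.0492]]
house end [[0.041, -0.0187, -0.0485], [0.041, 0.0141, -0.0488]] lat -0.002282067455082604 along 0.0013356037885706995
house eave end [[-0.033, -0.0115, -0.0432], [-0.033, 0.0141, -0.0432]]
```

```bash
python3 -m creep '{"jaw":[1,1,1,1,1,1,1,1,1,1],"translation":[[0.008,0.001,0.001],[0.016,0.001,0.001],[0.022,0,0],[0.024,0,0],[0.024,0,0],[0.02,0,0],[0.014,0,0],[0.008,0,0],[0.0045,0,0],[0,0,0]],"roll":[0.01,0,0,0,0,0,0,0,0,0]}'
python3 - <<'E'
from h import *
need(None); snap('wrist','w9.png'); snap('scene','s9.png')
E
```

```text
time_s: 17.55
tcp_pos: [0.4709, -0.0174, 0.0613]
eef_rot: [79.5, 90.0, -157.0]
contact_force: [-0.1, -0.3, -1.8]
gripper_width: 0.0297
t 17.55 tcp [ 0.4709 -0.0174  0.0613] psi -146.5 w 0.0297 F [-0.1 -0.3 -1.8] j1,j6 [21.9 11.6]
x axis [-0.001 -0.    -1.   ] y [-0.834 -0.552  0.001] z [-0.552  0.834  0.   ]
```

View pics/w9.png

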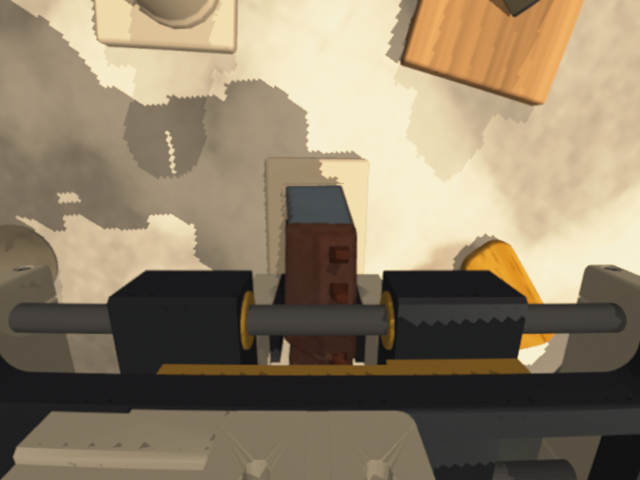

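View pics/s9.png

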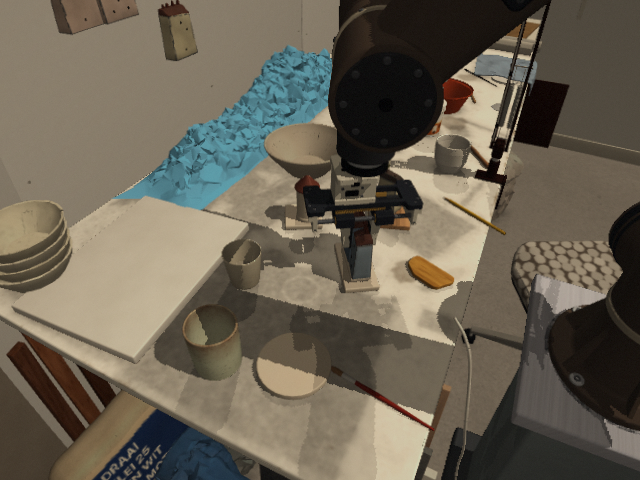

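```bash
python3 - <<'E'
from h import *
w=load('w9')
im=w['image'][:,:,::-1]; cv2.imwrite('pics/c9.png',cv2.resize(im[140:280,250:390],None,fx=4.2,fy=4.2,interpolation=cv2.INTER_CUBIC))
E
```

```text
(no output)
```

View pics/c9.png

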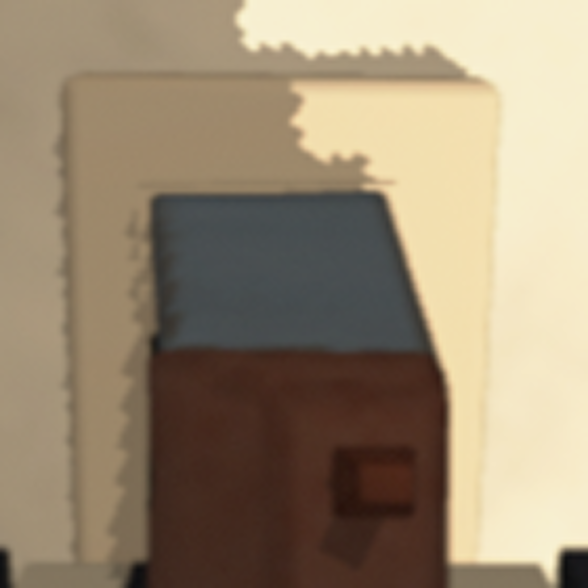

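```bash
python3 - <<'E'
from h import *
w=load('w9')
M=R.from_euler('xyz',w['rot'],degrees=True).as_matrix()
G=lambda L,z:(onz(w,(np.array(L,float)+.5)/4.2-.5+np.array((250,140)),z)-w['tcp'])@M
a=G([(68,77),(497,80)],.012);b=G([(140,185),(393,183)],.019);b2=G([(154,197),(383,193)],.020)
for n,q in (('slab',a),('base',b),('wall',b2)):
  print(n,q.round(4).tolist(),'lat',q[:,1].mean().round(4),'end',q[:,2].mean().round(4),'w',np.diff(q[:,1]))
print('lat err',a[:,1].mean()-b[:,1].mean(),'along err',(a[:,2].mean()+.065)-(b[:,2].mean()+.0505),(a[:,2].mean()+.065)-(b2[:,2].mean()+.05))
E
```

```text
slab [[0.0492, -0.0311, -0.0649], [0.0493, 0.031, -0.0645]] lat -0.0 end -0.0647 w [0.06206629]
base [[0.0422, -0.0203, -0.0501], [0.0423, 0.0157, -0.0504]] lat -0.0023 end -0.0503 w [0.03602571]
wall [[0.0412, -0.0183, -0.0486], [0.0413, 0.0142, -0.0491]] lat -0.002 end -0.0488 w [0.03250976]
lat err 0.0022857166489414077 along err 5.80752474756141e-05 -0.000887742181770873
```

The clay base is centred lengthwise but sits 2.2 mm to the left of the slab's middle. I'll shift it, set it down and release.

```bash
python3 -m creep '{"jaw":[1,1,1,1,1,1,1,1,1,1],"translation":[[0,0.0022,0],[0,0,0],[0.001,0,0],[0.001,0,0],[0.001,0,0],[0,0,0],[0,0,0],[0,0,0],[0,0,0],[0,0,0]],"roll":[0,0,0,0,0,0,0,0,0,0]}'
python3 - <<'E'
from h import *
need([.47,-.019,.057])
E
```

```text
time_s: 18.65
tcp_pos: [0.4692, -0.0185, 0.0586]
eef_rot: [-108.6, 90.0, 14.9]
contact_force: [-0.2, -0.0, -1.9]
gripper_width: 0.0295
t 18.65 tcp [ 0.4692 -0.0185  0.0586] psi -146.5 w 0.0295 F [-0.2 -0.  -1.9] j1,j6 [21.8 11.7]
x axis [ 0.  0. -1.] y [-0.834 -0.552 -0.   ] z [-0.552  0.834 -0.   ]
translation (tool axes, now): [ 0.0016 -0.0004 -0.0008]
```

```bash
python3 -m creep '{"jaw":[1,1,1,1,1,0.6,0.2,-0.2,-0.6,-1],"translation":[[0.001,0,0],[0.0005,0,0],[0,0,0],[0,0,0],[0,0,0],[0,0,0],[0,0,0],[0,0,0],[0,0,0],[0,0,0]],"roll":[0,0,0,0,0,0,0,0,0,0]}'
python3 -m creep '{"jaw":[-1,-1,-1,-1,-1,-1,-1,-1,-1,-1],"translation":[[0,0,0],[0,0,0],[-0.01,0,0],[-0.02,0,0],[-0.03,0,0],[-0.03,0,0],[-0.03,0,0],[-0.02,0,0],[-0.01,0,0],[0,0,0]],"roll":[0,0,0,0,0,0,0,0,0,0]}'
python3 - <<'E'
from h import *
need([.57,-.1,.207],-151); snap('wrist','w10.png')
E
```

```text
time_s: 19.65
tcp_pos: [0.4694, -0.0185, 0.0571]
eef_rot: [-116.4, 90.0, 7.1]
contact_force: [0.2, -0.9, -0.3]
gripper_width: 0.0537
time_s: 20.65
tcp_pos: [0.4698, -0.0183, 0.2085]
eef_rot: [-104.2, 89.8, 19.3]
contact_force: [-0.1, 0.1, -0.1]
gripper_width: 0.0877
t 20.65 tcp [ 0.4698 -0.0183  0.2085] psi -146.5 w 0.0877 F [-0.1  0.1 -0.1] j1,j6 [21.8 11.7]
x axis [ 0.003  0.001 -1.   ] y [-0.834 -0.552 -0.003] z [-0.552  0.834 -0.001]
translation (tool axes, now): [ 0.0017 -0.0385 -0.1234]
roll rad 0.0786 per-row .14: 0.6
psi after -151.0 translation after roll: [ 0.0017 -0.0481 -0.12  ]
```

View pics/w10.png

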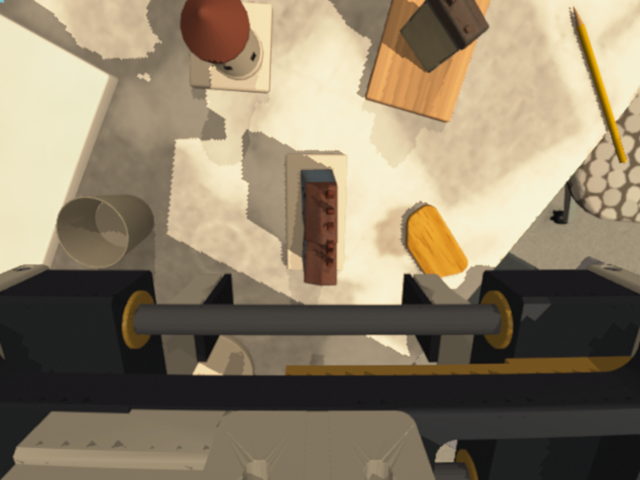

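The double house stands straight along the oblong slab (320,225). Now a view of the tower.

```bash
python3 -m creep '{"jaw":[-1,-1,-1,-1,-1,-1,-1,-1,-1,-1],"translation":[[0,-0.002,-0.006],[0,-0.004,-0.012],[0,-0.005,-0.016],[0,-0.005,-0.016],[0,-0.005,-0.016],[0,-0.005,-0.016],[0,-0.005,-0.014],[0,-0.004,-0.012],[0,-0.003,-0.008],[0,-0.001,-0.005]],"roll":[0.04,0.0386,0,0,0,0,0,0,0,0]}'
python3 - <<'E'
from h import *
need([.625,-.11,.15],-151); s,c=snap('wrist','w11.png')
im=c['image'][:,:,::-1]; cv2.imwrite('pics/c11.png',cv2.resize(im[60:270,200:440],None,fx=3.2,fy=2.8,interpolation=cv2.INTER_CUBIC))
E
```

```text
time_s: 21.7
tcp_pos: [0.5631, -0.1053, 0.2068]
eef_rot: [70.0, 90.0, -171.1]
contact_force: [-0.2, 0.3, 0.3]
gripper_width: 0.0879
t 21.7 tcp [ 0.5631 -0.1053  0.2068] psi -151.03 w 0.0879 F [-0.2  0.3  0.3] j1,j6 [ 9. 20.]
x axis [-0. -0. -1.] y [-0.875 -0.484  0.   ] z [-0.484  0.875  0.   ]
translation (tool axes, now): [ 0.0568 -0.0519 -0.0341]
roll rad -0.0006 per-row .14: 0.0
psi after -151.0 translation after roll: [ 0.0568 -0.0518 -0.0341]
```

View pics/w11.png

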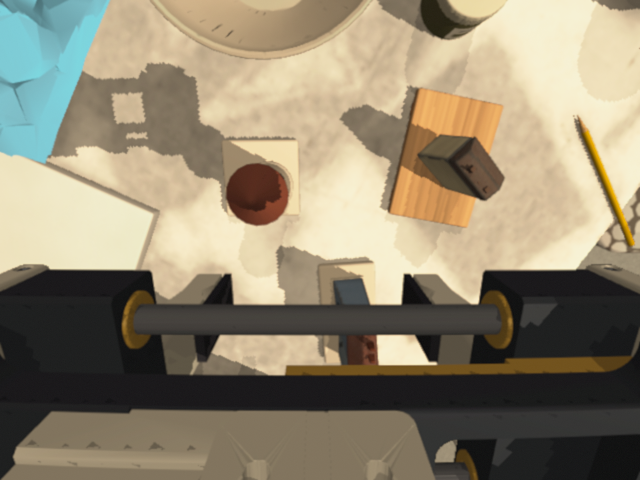

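View pics/c11.png

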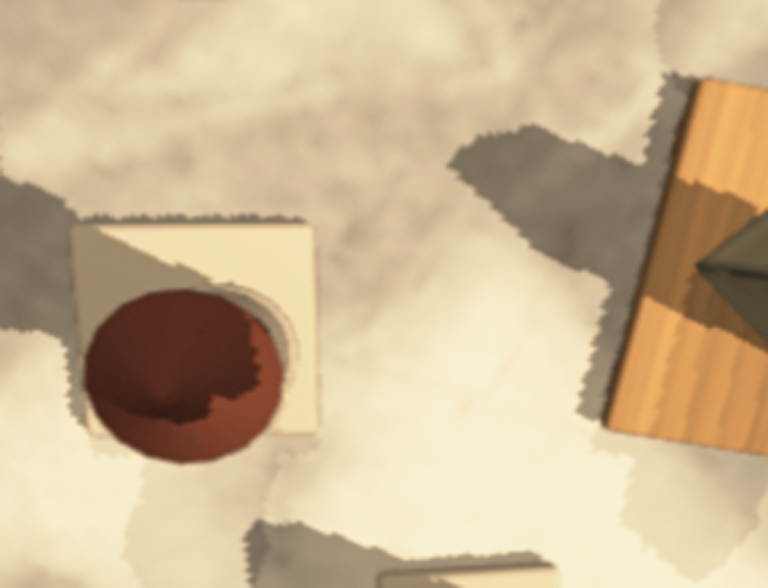

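The tower's roof is at (257,193) on the square slab (261,180).

```bash
python3 - <<'E'
from h import *
w=load('w11')
G=lambda L,z:onz(w,(np.array(L,float)+.5)/[3.2,2.8]-.5+np.array((200,60)),z)
P=G([(72,224),(313,224),(319,434),(90,434)],.012); d=np.diff(P,axis=0); print('sq',P.mean(0),np.linalg.norm(d,axis=1),np.degrees(np.arctan2(d[:,1],d[:,0])))
im=w['image'].astype(int); m=((im[:,:,0]>1.6*im[:,:,2])&(im[:,:,0]-im[:,:,1]>25)).astype(np.uint8)
m[:, :215]=0;m[:,300:]=0;m[:150]=0;m[240:]=0
cs=max(cv2.findContours(m,0,2)[0],key=cv2.contourArea)[:,0].astype(float); print(cs.min(0),cs.max(0))
E=onz(w,cs,.088)
A=np.c_[2*E[:,:2],np.ones(len(E))]; x=np.linalg.lstsq(A,(E[:,:2]**2).sum(1),rcond=None)[0]
print('eaves ctr',x[:2],'r',np.sqrt(x[2]+x[:2]@x[:2]))
# foot far right edge
F_=G([(292,345),(250,293)],.012); print('foot edge pts',F_[:,:2].round(4), np.linalg.norm(F_[:,:2]-x[:2],axis=1))
need([x[0],x[1],.15],-151)
E
```

```text
sq [ 0.63289663 -0.11151599  0.012     ] [0.07712162 0.07802526 0.07759318] [-151.1844869   119.6282855    28.95222331]
[226. 163.] [288. 225.]
eaves ctr [ 0.62265243 -0.10973353] r 0.025696498657658735
foot edge pts [[ 0.6037 -0.1221]
 [ 0.6246 -0.1324]] [0.02263725 0.02278623]
t 21.75 tcp [ 0.5633 -0.1054  0.2069] psi -151.02 w 0.0875 F [ 0.3 -0.3  0.9] j1,j6 [ 9. 20.]
x axis [-0. -0. -1.] y [-0.875 -0.484  0.   ] z [-0.484  0.875 -0.   ]
translation (tool axes, now): [ 0.0569 -0.0499 -0.0325]
roll rad -0.0004 per-row .14: 0.0
psi after -151.0 translation after roll: [ 0.0569 -0.0499 -0.0326]
```

```bash
python3 -m creep '{"jaw":[-1,-1,-1,-1,-1,-1,-1,-1,-1,-1],"translation":[[0,-0.004,-0.003],[0,-0.009,-0.006],[0,-0.011,-0.007],[0,-0.011,-0.007],[0.005,-0.009,-0.006],[0.01,-0.0059,-0.0036],[0.016,0,0],[0.016,0,0],[0.01,0,0],[0,0,0]],"roll":[0,0,0,0,0,0,0,0,0,0]}'
python3 - <<'E'
from h import *
need([.6227,-.1097,.053],-151); s,c=snap('wrist','w12.png')
E
```

```text
time_s: 22.75
tcp_pos: [0.621, -0.1091, 0.1477]
eef_rot: [63.0, 89.8, -178.0]
contact_force: [-0.1, 0.6, -0.1]
gripper_width: 0.0874
t 22.75 tcp [ 0.621  -0.1091  0.1477] psi -151.02 w 0.0874 F [-0.1  0.6 -0.1] j1,j6 [ 7.7 21.3]
x axis [-0.004 -0.    -1.   ] y [-0.875 -0.485  0.003] z [-0.485  0.875  0.002]
translation (tool axes, now): [ 0.0947 -0.0015 -0.0016]
roll rad -0.0003 per-row .14: 0.0
psi after -151.0 translation after roll: [ 0.0947 -0.0015 -0.0016]
```

View pics/w12.png

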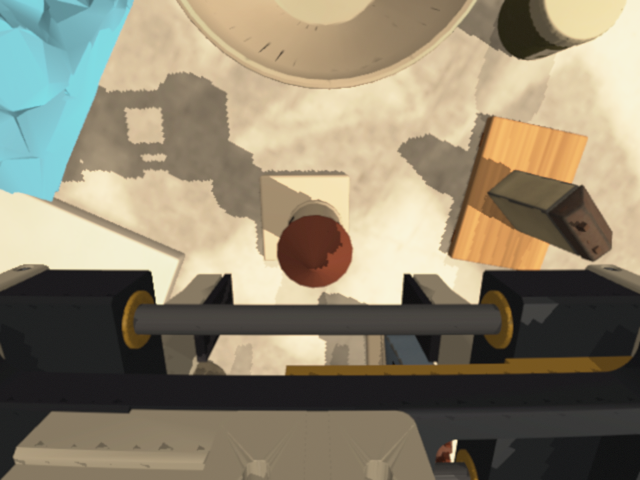

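The roof sits at (315,250), centred between the jaws. Descending and gripping.

```bash
python3 -m creep '{"jaw":[-1,-1,-1,-1,-1,-1,-1,-1,-1,0.2],"translation":[[0.008,-0.0005,-0.001],[0.014,0,0],[0.016,0,0],[0.016,0,0],[0.015,0,0],[0.012,0,0],[0.009,0,0],[0.005,0,0],[0,0,0],[0,0,0]],"roll":[0,0,0,0,0,0,0,0,0,0]}' 15
python3 -m creep '{"jaw":[0.6,1,1,1,1,1,1,1,1,1],"translation":[[0,0,0],[0,0,0],[0,0,0],[0,0,0],[0,0,0],[0,0,0],[0,0,0],[0,0,0],[0,0,0],[0,0,0]],"roll":[0,0,0,0,0,0,0,0,0,0]}' 18
python3 -m creep '{"jaw":[1,1,1,1,1,1,1,1,1,1],"translation":[[-0.005,0,0],[-0.012,0,0],[-0.018,0,0],[-0.02,0,0],[-0.02,0,0],[-0.02,0,0],[-0.02,0,0],[-0.015,0,0],[-0.01,0,0],[-0.005,0,0]],"roll":[0,0,0,0,0,0,0,0,0,0]}'
python3 - <<'E'
from h import *
need([.475,.2265,.2],-121)
E
```

```text
time_s: 23.8
tcp_pos: [0.6234, -0.1097, 0.0555]
eef_rot: [-125.0, 90.0, -6.0]
contact_force: [0.1, -0.1, -0.5]
gripper_width: 0.0836
time_s: 24.8
tcp_pos: [0.6232, -0.1096, 0.0553]
eef_rot: [-118.4, 90.0, 0.6]
contact_force: [0.2, 1.2, 1.9]
gripper_width: 0.0511
time_s: 25.8
tcp_pos: [0.623, -0.1097, 0.2013]
eef_rot: [-110.5, 89.9, 8.4]
contact_force: [-0.4, -0.1, -2.2]
gripper_width: 0.0505
t 25.8 tcp [ 0.623  -0.1097  0.2013] psi -151.01 w 0.0505 F [-0.4 -0.1 -2.2] j1,j6 [ 7.7 21.3]
x axis [ 0.001  0.    -1.   ] y [-0.875 -0.485 -0.001] z [-0.485  0.875 -0.   ]
translation (tool axes, now): [ 0.0012 -0.0335  0.3658]
roll rad -0.5237 per-row .14: 3.7
psi after -121.0 translation after roll: [ 0.0012 -0.2119  0.3001]
```

```bash
python3 - <<'E'
from h import *
s,c=snap('wrist','w13.png'); s,c=snap('scene','s13.png')
cv2.imwrite('pics/c13.png',cv2.resize(c['image'][80:280,230:450,::-1],None,fx=3,fy=3,interpolation=cv2.INTER_CUBIC))
E
```

```text
(no output)
```

View pics/w13.png

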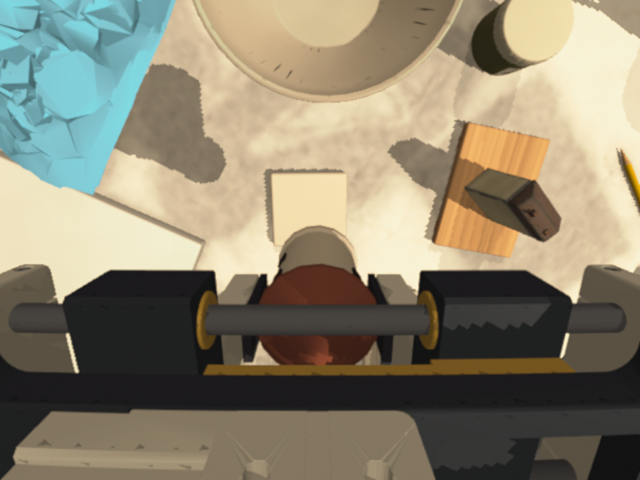

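View pics/c13.png

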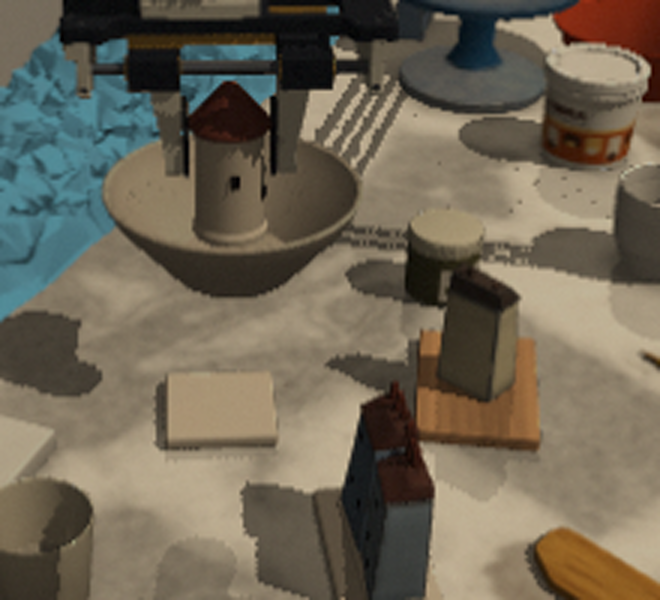

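The tower hangs straight, held high at its eaves (opening 50 mm). I'm carrying it over to the round slab.

```bash
python3 -m creep '{"jaw":[1,1,1,1,1,1,1,1,1,1],"translation":[[0,-0.001,0.01],[0,-0.002,0.02],[0,-0.002,0.026],[0,-0.003,0.028],[0,-0.003,0.028],[0,-0.003,0.028],[0,-0.003,0.028],[0,-0.003,0.028],[0,-0.003,0.028],[0,-0.003,0.028]],"roll":[0,0,0,0,0,0,0,0,0,0]}'
python3 -m creep '{"jaw":[1,1,1,1,1,1,1,1,1,1],"translation":[[0,-0.002,0.028],[0,-0.002,0.028],[0,-0.002,0.026],[0,-0.001,0.02],[0,0,0.0138],[0,0,0],[0,0,0],[0,0,0],[0,0,0],[0,0,0]],"roll":[0,0,0,0,0,-0.1,-0.12,-0.14,-0.14,-0.128]}'
python3 - <<'E'
from h import *
need([.4733,.2277,.2],-115);s,c=snap('wrist','w14.png')
E
```

```text
time_s: 26.9
tcp_pos: [0.5221, 0.1245, 0.1992]
eef_rot: [82.7, 89.9, -158.3]
contact_force: [0.8, -0.4, -2.8]
gripper_width: 0.0508
time_s: 27.9
tcp_pos: [0.473, 0.2277, 0.1994]
eef_rot: [64.5, 89.9, -140.3]
contact_force: [0.1, -0.4, -2.3]
gripper_width: 0.0511
t 27.9 tcp [0.473  0.2277 0.1994] psi -114.71 w 0.0511 F [ 0.1 -0.4 -2.3] j1,j6 [47.1 18.2]
x axis [-0.001 -0.001 -1.   ] y [-0.418 -0.908  0.001] z [-0.908  0.418  0.001]
translation (tool axes, now): [-0.0006 -0.0001 -0.0003]
roll rad 0.0051 per-row .14: 0.0
psi after -115.0 translation after roll: [-0.0006 -0.0001 -0.0003]
```

View pics/w14.png

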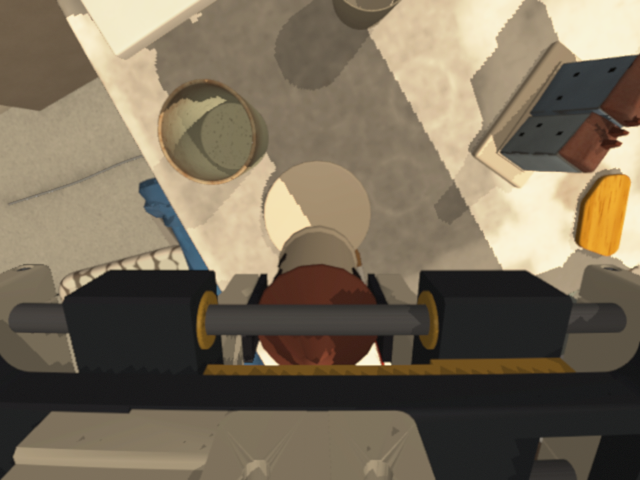

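```bash
python3 -m creep '{"jaw":[1,1,1,1,1,1,1,1,1,1],"translation":[[0.008,0,0],[0.015,0,0],[0.02,0,0],[0.022,0,0],[0.022,0,0],[0.02,0,0],[0.015,0,0],[0.01,0,0],[0.006,0,0],[0,0,0]],"roll":[0,0,0,0,0,0,0,0,0,0]}'
python3 - <<'E'
from h import *
need([.4733,.2277,.0555],-115);s,c=snap('wrist','w15.png')
cv2.imwrite('pics/c15.png',cv2.resize(c['image'][120:280,220:420,::-1],None,fx=4,fy=3.7,interpolation=cv2.INTER_CUBIC))
E
```

```text
time_s: 28.95
tcp_pos: [0.4732, 0.2277, 0.0614]
eef_rot: [70.0, 89.9, -135.1]
contact_force: [-0.0, -0.6, -2.1]
gripper_width: 0.0506
t 28.95 tcp [0.4732 0.2277 0.0614] psi -115.1 w 0.0506 F [-0.  -0.6 -2.1] j1,j6 [47.1 17.8]
x axis [-0.001 -0.001 -1.   ] y [-0.424 -0.906  0.001] z [-0.906  0.424  0.   ]
translation (tool axes, now): [ 0.0059 -0.     -0.0001]
roll rad -0.0017 per-row .14: 0.0
psi after -115.0 translation after roll: [ 0.0059 -0.     -0.0001]
```

View pics/c15.png

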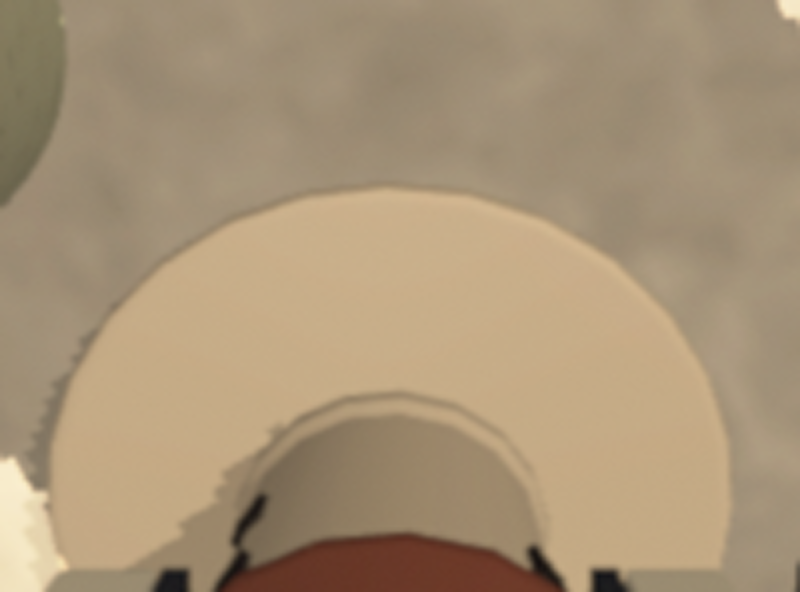

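```bash
python3 - <<'E'
from h import *
w=load('w15'); M=R.from_euler('xyz',w['rot'],degrees=True).as_matrix()
G=lambda L,z:(onz(w,(np.array(L,float)+.5)/[4,3.7]-.5+np.array((220,120)),z)-w['tcp'])@M
def fit(E):
    A=np.c_[2*E[:,1:],np.ones(len(E))]; x=np.linalg.lstsq(A,(E[:,1:]**2).sum(1),rcond=None)[0]; return x[:2].round(4),np.sqrt(x[2]+x[:2]@x[:2]).round(4)
print('slab',fit(G([(52,480),(70,380),(110,315),(225,222),(385,186),(550,222),(655,300),(715,390),(730,480)],.012)))
for z in (.020,.018): print('foot',fit(G([(248,480),(300,425),(350,398),(400,392),(450,400),(505,436),(540,485),(546,520)],z)))
E
```

```text
slab (array([-0.   , -0.002]), np.float64(0.0558))
foot (array([ 0.0005, -0.0002]), np.float64(0.0243))
foot (array([0.0005, 0.0005]), np.float64(0.0246))
```

The tower's foot is within about 1–2 mm of the round slab's middle. I'll set it down and release.

```bash
python3 -m creep '{"jaw":[1,1,1,1,1,1,1,1,1,1],"translation":[[0.002,0,0],[0.002,0,0],[0.001,0,0],[0.001,0,0],[0.0005,0,0],[0,0,0],[0,0,0],[0,0,0],[0,0,0],[0,0,0]],"roll":[0,0,0,0,0,0,0,0,0,0]}'
python3 - <<'E'
from h import *
need(None)
E
```

```text
time_s: 30.0
tcp_pos: [0.4736, 0.228, 0.0556]
eef_rot: [-140.2, 90.0, 14.8]
contact_force: [-0.6, 0.5, -2.8]
gripper_width: 0.0507
t 30.0 tcp [0.4736 0.228  0.0556] psi -115.02 w 0.0507 F [-0.6  0.5 -2.8] j1,j6 [47.1 17.9]
x axis [ 0.  0. -1.] y [-0.423 -0.906 -0.   ] z [-0.906  0.423 -0.   ]
```

```bash
python3 -m creep '{"jaw":[1,1,1,1,1,1,1,1,1,1],"translation":[[0.0005,0,0],[0.0005,0,0],[0.0005,0,0],[0,0,0],[0,0,0],[0,0,0],[0,0,0],[0,0,0],[0,0,0],[0,0,0]],"roll":[0,0,0,0,0,0,0,0,0,0]}'
python3 - <<'E'
from h import *
need(None)
E
```

```text
time_s: 31.0
tcp_pos: [0.4739, 0.2281, 0.0552]
eef_rot: [-137.8, 89.9, 17.2]
contact_force: [-3.3, -1.1, 10.1]
gripper_width: 0.0509
t 31.0 tcp [0.4739 0.2281 0.0552] psi -114.99 w 0.0509 F [-3.3 -1.1 10.1] j1,j6 [47.1 17.9]
x axis [ 0.001  0.    -1.   ] y [-0.422 -0.906 -0.001] z [-0.906  0.422 -0.001]
```

Contact (10 N up). Releasing and lifting.

```bash
python3 -m creep '{"jaw":[0.6,0.2,-0.2,-0.6,-1,-1,-1,-1,-1,-1],"translation":[[-0.0005,0,0],[0,0,0],[0,0,0],[0,0,0],[0,0,0],[0,0,0],[0,0,0],[0,0,0],[-0.005,0,0],[-0.01,0,0]],"roll":[0,0,0,0,0,0,0,0,0,0]}'
python3 -m creep '{"jaw":[-1,-1,-1,-1,-1,-1,-1,-1,-1,-1],"translation":[[-0.02,0,0],[-0.03,0,0],[-0.03,0,0],[-0.025,0,0],[-0.02,0,0],[-0.01,0,0],[0,0,0],[0,0,0],[0,0,0],[0,0,0]],"roll":[0,0,0,0,0,0,0,0,0,0]}'
python3 - <<'E'
from h import *
need([.47,-.2176,.205],-108);s,c=snap('wrist','w16.png')
E
```

```text
time_s: 32.0
tcp_pos: [0.4732, 0.2276, 0.0695]
eef_rot: [69.6, 89.9, -135.4]
contact_force: [-0.8, 0.1, -0.9]
gripper_width: 0.0876
time_s: 33.0
tcp_pos: [0.4731, 0.2277, 0.2035]
eef_rot: [66.7, 89.9, -138.3]
contact_force: [0.2, -0.0, -0.2]
gripper_width: 0.0873
t 33.0 tcp [0.4731 0.2277 0.2035] psi -115.03 w 0.0873 F [ 0.2 -0.  -0.2] j1,j6 [47.1 17.9]
x axis [-0.001 -0.001 -1.   ] y [-0.423 -0.906  0.002] z [-0.906  0.423  0.001]
translation (tool axes, now): [-0.0009  0.4048 -0.1855]
roll rad -0.1226 per-row .14: 0.9
psi after -108.0 translation after roll: [-0.0009  0.4245 -0.1346]
```

View pics/w16.png

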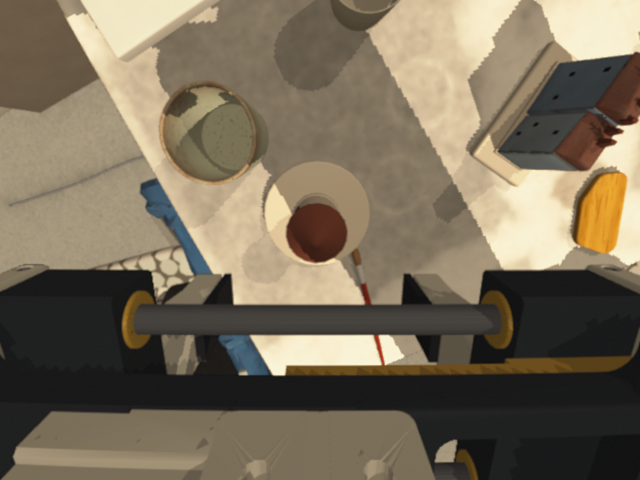

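The tower stands on the round slab (317,215). Now back to the small house.

```bash
python3 -m creep '{"jaw":[-1,-1,-1,-1,-1,-1,-1,-1,-1,-1],"translation":[[0,0,0],[0,0.02,-0.006],[0,0.035,-0.012],[0,0.042,-0.014],[0,0.042,-0.014],[0,0.042,-0.014],[0,0.042,-0.014],[0,0.042,-0.014],[0,0.042,-0.014],[0,0.042,-0.014]],"roll":[-0.1226,0,0,0,0,0,0,0,0,0]}'
python3 -m creep '{"jaw":[-1,-1,-1,-1,-1,-1,-1,-1,-1,-1],"translation":[[0,0.035,-0.012],[0,0.025,-0.008],[0,0.0137,-0.004],[0,0,0],[0.01,0,0],[0.02,0,0],[0.02,0,0],[0.01,0,0],[0,0,0],[0,0,0]],"roll":[0,0,0,0,0,0,0,0,0,0]}'
python3 - <<'E'
from h import *
need([.4757,-.2178,.053],-108);s,c=snap('wrist','w17.png')
w=load('w17')
E
```

```text
time_s: 34.05
tcp_pos: [0.4751, -0.142, 0.2045]
eef_rot: [28.2, 90.0, -169.9]
contact_force: [0.2, 0.2, 1.1]
gripper_width: 0.0878
time_s: 35.05
tcp_pos: [0.4765, -0.2168, 0.1449]
eef_rot: [135.5, 90.0, -62.4]
contact_force: [0.3, -0.7, 0.0]
gripper_width: 0.0871
t 35.05 tcp [ 0.4765 -0.2168  0.1449] psi -107.94 w 0.0871 F [ 0.3 -0.7  0. ] j1,j6 [-3. 75.]
x axis [ 0. -0. -1.] y [-0.308 -0.951  0.   ] z [-0.951  0.308 -0.   ]
translation (tool axes, now): [0.0919 0.0011 0.0005]
roll rad 0.0011 per-row .14: 0.0
psi after -108.0 translation after roll: [0.0919 0.0011 0.0005]
```

View pics/w17.png

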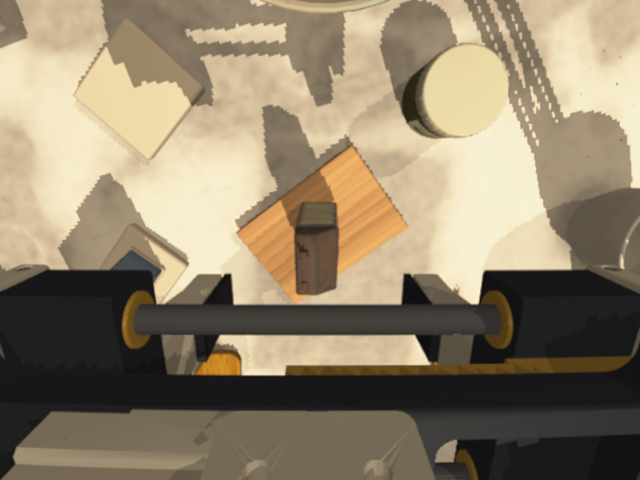

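The small house is aligned between the jaws at (316,255). Going down, gripping and lifting.

```bash
python3 -m creep '{"jaw":[-1,-1,-1,-1,-1,-1,-1,-1,-1,0.2],"translation":[[0.008,0.001,0],[0.013,0,0],[0.015,0,0],[0.015,0,0],[0.015,0,0],[0.012,0,0],[0.009,0,0],[0.005,0,0],[0,0,0],[0,0,0]],"roll":[0,0,0,0,0,0,0,0,0,0]}' 15
python3 -m creep '{"jaw":[0.6,1,1,1,1,1,1,1,1,1],"translation":[[0,0,0],[0,0,0],[0,0,0],[0,0,0],[0,0,0],[0,0,0],[0,0,0],[0,0,0],[0,0,0],[0,0,0]],"roll":[0,0,0,0,0,0,0,0,0,0]}' 15
python3 -m creep '{"jaw":[1,1,1,1,1,1,1,1,1,1],"translation":[[-0.005,0,0],[-0.012,0,0],[-0.018,0,0],[-0.02,0,0],[-0.02,0,0],[-0.02,0,0],[-0.02,0,0],[-0.015,0,0],[-0.01,0,0],[-0.005,0,0]],"roll":[0,0,0,0,0,0,0,0,0,0]}'
python3 - <<'E'
from h import *
need([.6328,-.1113,.2],-151)
E
```

```text
time_s: 36.1
tcp_pos: [0.4761, -0.2183, 0.0529]
eef_rot: [-180.0, 90.0, -18.0]
contact_force: [0.7, 0.5, -0.3]
gripper_width: 0.084
time_s: 37.1
tcp_pos: [0.4758, -0.2182, 0.0526]
eef_rot: [-148.1, 90.0, 13.9]
contact_force: [1.2, 1.7, 0.1]
gripper_width: 0.0294
time_s: 38.1
tcp_pos: [0.476, -0.2183, 0.199]
eef_rot: [-169.0, 89.9, -7.0]
contact_force: [0.2, -0.3, -0.9]
gripper_width: 0.0294
t 38.1 tcp [ 0.476  -0.2183  0.199 ] psi -108.0 w 0.0294 F [ 0.2 -0.3 -0.9] j1,j6 [-3.1 75.1]
x axis [ 0.002 -0.    -1.   ] y [-0.309 -0.951 -0.   ] z [-0.951  0.309 -0.002]
translation (tool axes, now): [-0.0007 -0.1502 -0.116 ]
roll rad 0.7505 per-row .14: 5.4
psi after -151.0 translation after roll: [-0.0007 -0.189   0.0176]
```

```bash
python3 -m creep '{"jaw":[1,1,1,1,1,1,1,1,1,1],"translation":[[0,-0.005,-0.004],[0,-0.012,-0.009],[0,-0.018,-0.014],[0,-0.02,-0.015],[0,-0.02,-0.016],[0,-0.02,-0.016],[0,-0.02,-0.016],[0,-0.018,-0.014],[0,-0.012,-0.009],[0,-0.005,-0.003]],"roll":[0,0,0,0,0,0,0,0,0,0]}'
python3 -m creep '{"jaw":[1,1,1,1,1,1,1,1,1,1],"translation":[[0,0,0],[0,0,0],[0,0,0],[0,0,0],[0,0,0],[0,0,0],[0,0,0],[0,0,0],[0,0,0],[0,0,0]],"roll":[0.06,0.12,0.13,0.13,0.13,0.12,0.0605,0,0,0]}'
python3 -m creep '{"jaw":[1,1,1,1,1,1,1,1,1,1],"translation":[[0.008,0,0],[0.015,0,0],[0.02,0,0],[0.022,0,0],[0.022,0,0],[0.02,0,0],[0.015,0,0],[0.01,0,0],[0.006,0,0],[0,0,0]],"roll":[0,0,0,0,0,0,0,0,0,0]}'
python3 - <<'E'
from h import *
need([.6328,-.1113,.053],-151);s,c=snap('wrist','w18.png')
cv2.imwrite('pics/c18.png',cv2.resize(c['image'][140:280,240:400,::-1],None,fx=4.2,fy=4.2,interpolation=cv2.INTER_CUBIC))
E
```

```text
time_s: 39.1
tcp_pos: [0.6339, -0.1097, 0.1961]
eef_rot: [22.8, 89.9, -175.1]
contact_force: [-1.3, -0.9, -1.2]
gripper_width: 0.0298
time_s: 40.1
tcp_pos: [0.6324, -0.1114, 0.1975]
eef_rot: [68.9, 90.0, -172.0]
contact_force: [-0.1, 0.7, -1.5]
gripper_width: 0.0293
time_s: 41.1
tcp_pos: [0.6321, -0.1114, 0.0588]
eef_rot: [66.5, 89.9, -174.5]
contact_force: [-1.2, 0.5, -0.4]
gripper_width: 0.0291
t 41.1 tcp [ 0.6321 -0.1114  0.0588] psi -150.99 w 0.0291 F [-1.2  0.5 -0.4] j1,j6 [ 7.4 21.6]
x axis [-0.001 -0.    -1.   ] y [-0.875 -0.485  0.001] z [-0.485  0.875  0.   ]
translation (tool axes, now): [ 0.0058 -0.0007 -0.0002]
roll rad 0.0002 per-row .14: 0.0
psi after -151.0 translation after roll: [ 0.0058 -0.0007 -0.0002]
```

View pics/c18.png

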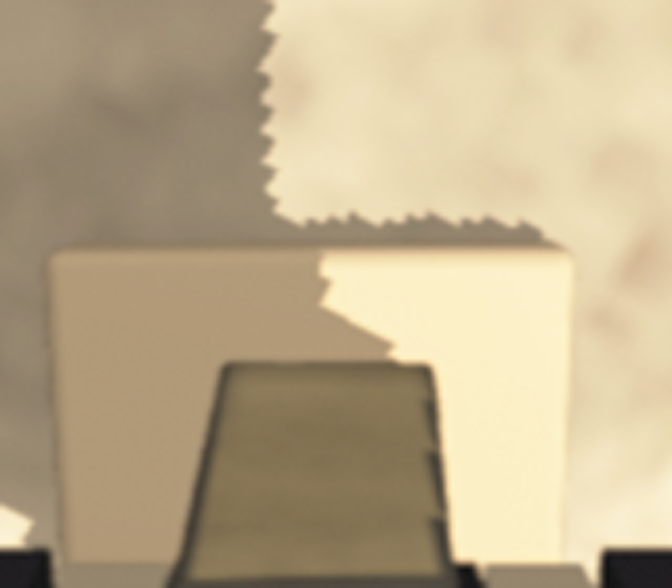

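View pics/w18.png

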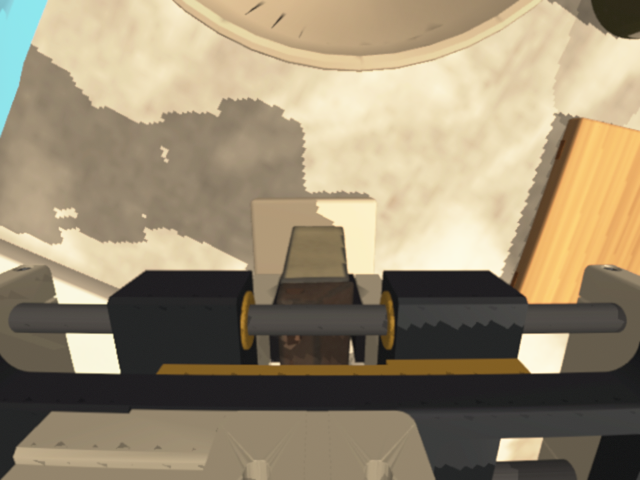

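```bash
python3 - <<'E'
from h import *
w=load('w18'); M=R.from_euler('xyz',w['rot'],degrees=True).as_matrix()
G=lambda L,z:(onz(w,(np.array(L,float)+.5)/4.2-.5+np.array((240,140)),z)-w['tcp'])@M
a=G([(48,248),(575,250)],.012);b=G([(224,364),(434,364)],.018)
for q in (a,b): print(q.round(4).tolist(),q.mean(0))
print('lat err',a[:,1].mean()-b[:,1].mean(),'along',a[:,2].mean()+.04-b[:,2].mean()-.025)
E
```

```text
[[0.0467, -0.0408, -0.0404], [0.0468, 0.0369, -0.0402]] [ 0.04676096 -0.00192115 -0.04030558]
[[0.0408, -0.0147, -0.0243], [0.0408, 0.016, -0.0243]] [ 0.04077161  0.00065117 -0.0242994 ]
lat err -0.0025723260114893154 along -0.0010061783214147108
```

The house sits about 2.6 mm and 1 mm off the slab's middle. I'll correct both and set it down.

```bash
python3 -m creep '{"jaw":[1,1,1,1,1,1,1,1,1,1],"translation":[[0,-0.0025,-0.001],[0.002,0,0],[0.0015,0,0],[0.001,0,0],[0.0008,0,0],[0,0,0],[0,0,0],[0,0,0],[0,0,0],[0,0,0]],"roll":[0,0,0,0,0,0,0,0,0,0]}'
python3 - <<'E'
from h import *
need(None)
E
```

```text
time_s: 42.15
tcp_pos: [0.6351, -0.111, 0.0543]
eef_rot: [111.6, 90.0, -129.4]
contact_force: [0.3, -0.2, -2.3]
gripper_width: 0.0295
t 42.15 tcp [ 0.6351 -0.111   0.0543] psi -151.0 w 0.0295 F [ 0.3 -0.2 -2.3] j1,j6 [ 7.4 21.6]
x axis [-0. -0. -1.] y [-0.875 -0.485  0.   ] z [-0.485  0.875 -0.   ]
```

```bash
python3 -m creep '{"jaw":[1,1,1,1,1,1,1,1,1,1],"translation":[[0.0006,0,0],[0.0005,0,0],[0.0005,0,0],[0.0004,0,0],[0,0,0],[0,0,0],[0,0,0],[0,0,0],[0,0,0],[0,0,0]],"roll":[0,0,0,0,0,0,0,0,0,0]}'
python3 - <<'E'
from h import *
need(None)
E
```

```text
time_s: 43.15
tcp_pos: [0.6353, -0.111, 0.0525]
eef_rot: [-126.1, 90.0, -7.1]
contact_force: [-1.2, 1.1, 3.7]
gripper_width: 0.0297
t 43.15 tcp [ 0.6353 -0.111   0.0525] psi -150.99 w 0.0297 F [-1.2  1.1  3.7] j1,j6 [ 7.4 21.6]
x axis [ 0. -0. -1.] y [-0.875 -0.485 -0.   ] z [-0.485  0.875 -0.   ]
```

```bash
python3 -m creep '{"jaw":[0.6,0.2,-0.2,-0.6,-1,-1,-1,-1,-1,-1],"translation":[[0,0,0],[0,0,0],[0,0,0],[0,0,0],[0,0,0],[0,0,0],[0,0,0],[0,0,0],[-0.005,0,0],[-0.01,0,0]],"roll":[0,0,0,0,0,0,0,0,0,0]}'
python3 -m creep '{"jaw":[-1,-1,-1,-1,-1,-1,-1,-1,-1,-1],"translation":[[-0.02,0,0],[-0.03,0,0],[-0.03,0,0],[-0.03,0,0],[-0.03,0,0],[-0.03,0,0],[-0.03,0,0],[-0.03,0,0],[-0.02,0,0],[-0.01,0,0]],"roll":[0,0,0,0,0,0,0,0,0,0]}'
python3 - <<'E'
from h import *
need([.48,-.03,.33],-114)
E
```

```text
time_s: 44.15
tcp_pos: [0.6346, -0.1111, 0.0671]
eef_rot: [64.6, 89.9, -176.4]
contact_force: [-0.3, 0.3, -0.2]
gripper_width: 0.0867
time_s: 45.15
tcp_pos: [0.6356, -0.1112, 0.3308]
eef_rot: [-118.8, 89.8, 0.2]
contact_force: [-0.5, -0.1, -0.2]
gripper_width: 0.0874
t 45.15 tcp [ 0.6356 -0.1112  0.3308] psi -150.99 w 0.0874 F [-0.5 -0.1 -0.2] j1,j6 [ 7.4 21.6]
x axis [ 0.004  0.    -1.   ] y [-0.875 -0.485 -0.004] z [-0.485  0.875 -0.002]
translation (tool axes, now): [1.000e-04 9.670e-02 1.464e-01]
roll rad -0.6456 per-row .14: 4.6
psi after -114.0 translation after roll: [ 1.000e-04 -1.090e-02  1.751e-01]
```

```bash
python3 -m creep '{"jaw":[-1,-1,-1,-1,-1,-1,-1,-1,-1,-1],"translation":[[0,0.006,0.009],[0,0.014,0.02],[0,0.02,0.03],[0,0.02,0.03],[0,0.02,0.03],[0,0.0167,0.0274],[0,0,0],[0,0,0],[0,0,0],[0,0,0]],"roll":[0,0,0,0,0,0,-0.14,-0.14,-0.14,-0.1]}'
python3 - <<'E'
from h import *
need(None);snap('wrist','w19.png')
E
```

```text
time_s: 46.15
tcp_pos: [0.4782, -0.0297, 0.3261]
eef_rot: [29.2, 89.9, 178.3]
contact_force: [-0.0, -0.2, -0.5]
gripper_width: 0.0874
t 46.15 tcp [ 0.4782 -0.0297  0.3261] psi -120.87 w 0.0874 F [-0.  -0.2 -0.5] j1,j6 [20.  39.1]
x axis [-0.002  0.    -1.   ] y [-0.513 -0.858  0.001] z [-0.858  0.513  0.001]
```

View pics/w19.png

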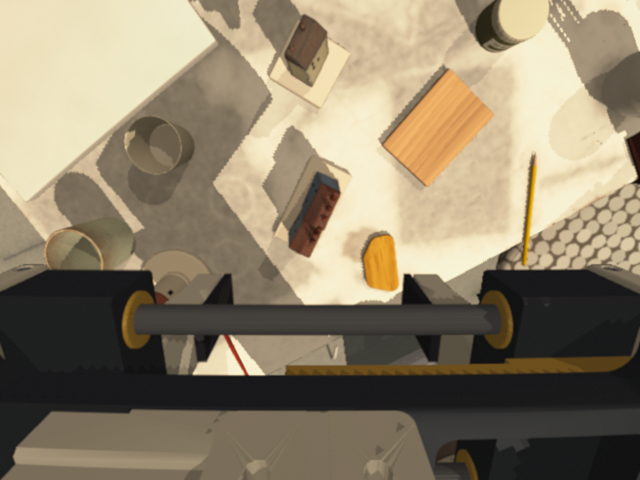

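All three stand upright on their own slabs. I'll move the arm aside for an unobstructed check from the top and scene cameras.

```bash
python3 -m creep '{"jaw":[-1,-1,-1,-1,-1,-1,-1,-1,-1,-1],"translation":[[0,-0.01,0.011],[0,-0.02,0.022],[0,-0.025,0.027],[0,-0.026,0.028],[0,-0.026,0.028],[0,-0.026,0.028],[0,-0.026,0.028],[0,-0.026,0.028],[0,-0.026,0.028],[0,-0.026,0.028]],"roll":[0,0,0,0,0,0,0,0,0,0]}'
python3 -m creep '{"jaw":[-1,-1,-1,-1,-1,-1,-1,-1,-1,-1],"translation":[[0,-0.026,0.028],[0,-0.026,0.028],[0,-0.026,0.028],[0,-0.026,0.028],[0,-0.026,0.028],[0,-0.026,0.028],[0,-0.02,0.022],[0,-0.015,0.016],[0,-0.01,0.01],[0,0,0]],"roll":[0,0,0,0,0,0,0,0,0,0]}'
python3 - <<'E'
from h import *
need(None)
s,c=snap('top','top20.png');im=c['image'][:,:,::-1]
cv2.imwrite('pics/t20.png',cv2.resize(im[170:330,140:480],None,fx=2.35,fy=2.35,interpolation=cv2.INTER_CUBIC))
cv2.imwrite('pics/t20a.png',cv2.resize(im[180:330,140:380],None,fx=3.3,fy=3.3,interpolation=cv2.INTER_CUBIC))
snap('scene','s20.png')
E
```

```text
time_s: 47.2
tcp_pos: [0.3819, 0.3062, 0.3264]
eef_rot: [74.7, 89.9, -136.7]
contact_force: [1.0, 0.5, 0.9]
gripper_width: 0.0877
time_s: 48.2
tcp_pos: [0.3019, 0.59, 0.3255]
eef_rot: [102.8, 89.9, -108.4]
contact_force: [1.1, 0.6, -0.7]
gripper_width: 0.0874
t 48.2 tcp [0.3019 0.59   0.3255] psi -121.22 w 0.0874 F [ 1.1  0.6 -0.7] j1,j6 [ 79.7 -20.9]
x axis [-0.001 -0.002 -1.   ] y [-0.518 -0.855  0.002] z [-0.855  0.518 -0.001]
```

View pics/t20a.png

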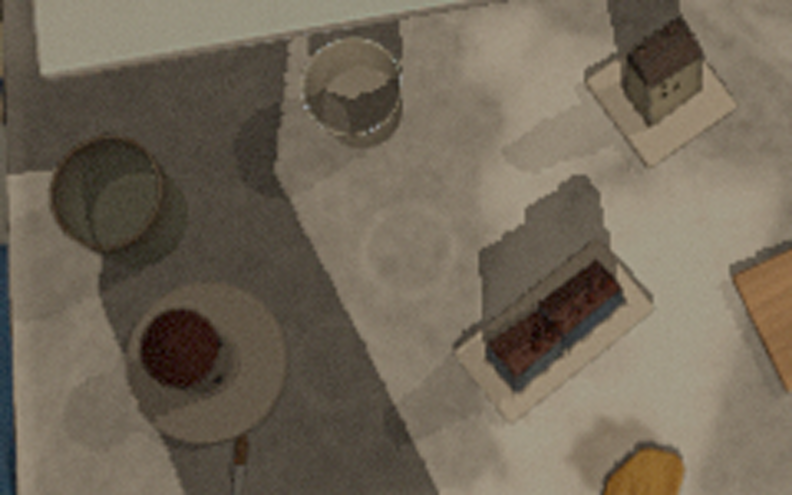

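View pics/s20.png

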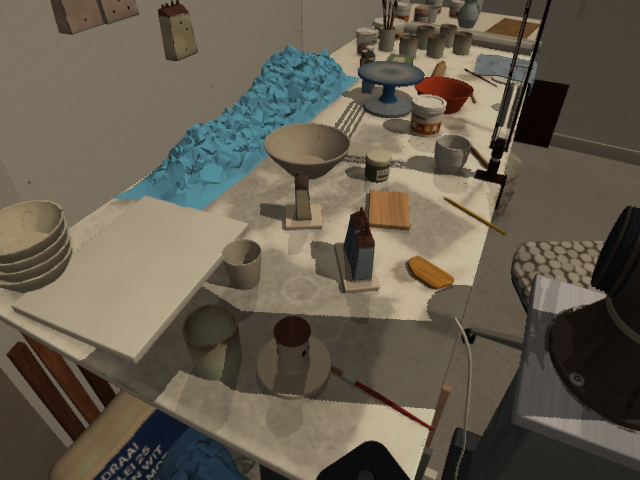

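```bash
python3 - <<'E'
from h import *
c=load('top20')
G=lambda L,z:onz(c,(np.array(L,float)+.5)/3.3-.5+np.array((140,180)),z)
print('tower eaves',G([(181,349)],.088)[0],'round slab',G([(207,362)],.012)[0])
P=G([(488,347),(598,261),(624,296),(522,374)],.09);print('dh roof',P.mean(0))
P=G([(456,352),(600,243),(653,301),(510,420)],.012);d=P[1]-P[0];print('long',P.mean(0),np.degrees(np.arctan2(d[1],d[0])))
P=G([(622,62),(683,17),(703,52),(655,88)],.093);print('sm roof',P.mean(0))
P=G([(585,77),(655,30),(737,105),(652,166)],.012);print('sq',((P[0]+P[2])/2))
a,b=load('top1'),c
for n,(x,y) in {'plain':(247,207),'stone':(173,238),'jar':(447,229)}.items():
    d=np.abs(a['image'][y-18:y+18,x-18:x+18].astype(int)-b['image'][y-18:y+18,x-18:x+18]).mean(2); print(n,d.mean().round(2),(d>40).sum())
need(None)
E
```

```text
tower eaves [0.47367985 0.22552462 0.088     ] round slab [0.4745665  0.22482837 0.012     ]
dh roof [ 0.46769988 -0.02214997  0.09      ]
long [ 0.47318843 -0.01907313  0.012     ] -58.38352583538158
sm roof [ 0.63793531 -0.11204062  0.093     ]
sq [ 0.63589011 -0.11167368  0.012     ]
plain 2.73 0
stone 4.4 13
jar 2.49 0
t 48.3 tcp [0.3026 0.5887 0.3266] psi -121.24 w 0.0876 F [ 0.5 -0.2  0.4] j1,j6 [ 79.6 -20.9]
x axis [-0.    -0.001 -1.   ] y [-0.519 -0.855  0.001] z [-0.855  0.519 -0.   ]
```

```bash
python3 - <<'E'
from h import *
a=load('w10')['image'][140:295,270:370,::-1];b=load('w19')['image'][140:270,255:365,::-1]
a=cv2.resize(a,None,fx=3.8,fy=3.8,interpolation=cv2.INTER_CUBIC);b=cv2.resize(b,None,fx=3.6,fy=3.6,interpolation=cv2.INTER_CUBIC)
H=max(a.shape[0],b.shape[0]);z=np.zeros((H,a.shape[1]+b.shape[1],3),np.uint8);z[:a.shape[0],:a.shape[1]]=a;z[:b.shape[0],a.shape[1]:]=b
cv2.imwrite('pics/cc.png',z);print(z.shape,a.shape)
E
```

```text
(589, 776, 3) (589, 380, 3)
```

View pics/cc.png

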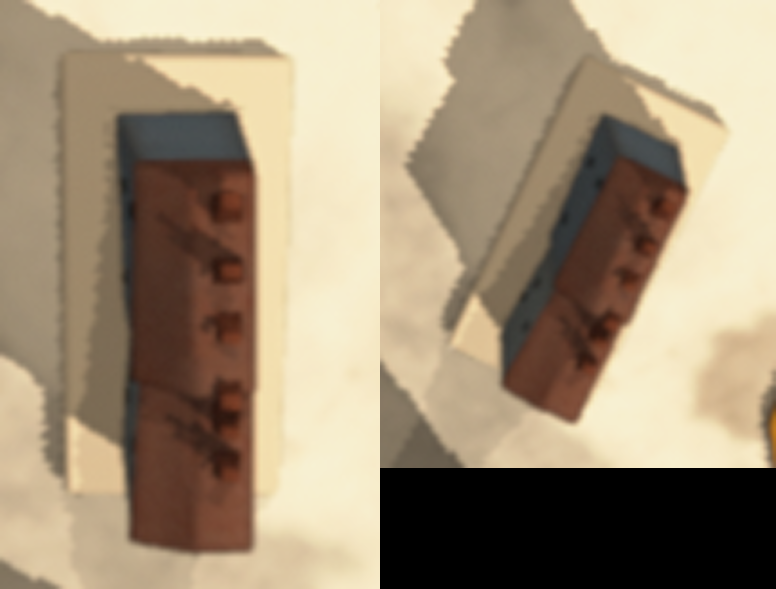

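```bash
python3 - <<'E'
from h import *
a=load('top20')['image'][248:312,272:342,::-1]
cv2.imwrite('pics/t21.png',cv2.convertScaleAbs(cv2.resize(a,None,fx=9,fy=9,interpolation=cv2.INTER_CUBIC),alpha=1.5))
E
```

```text
(no output)
```

View pics/t21.png

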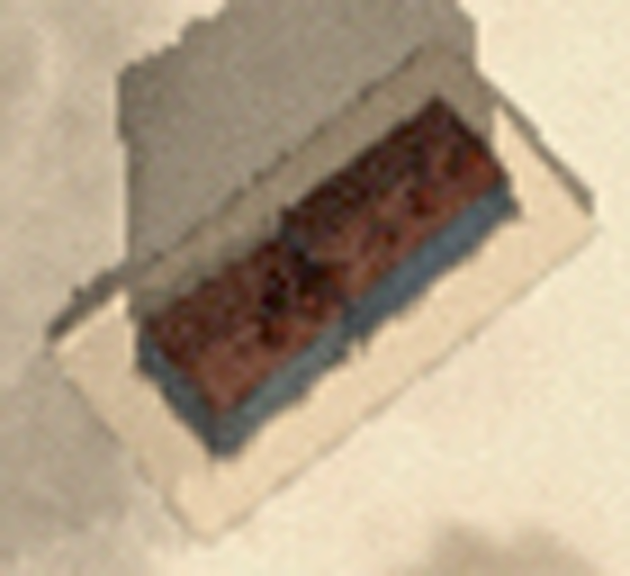

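```bash
python3 - <<'E'
from h import *
c=load('top20')
G=lambda L,z:onz(c,(np.array(L,float)+.5)/9-.5+np.array((272,248)),z)[:,:2]
s=G([(207,537),(597,225),(430,45),(58,348)],.012); w=G([(220,455),(515,207)],.016)
print(np.linalg.norm(np.roll(s,-1,0)-s,axis=1))
u=(s[1]-s[0])/np.linalg.norm(s[1]-s[0]); n=np.array([-u[1],u[0]]); 
if n@(s.mean(0)-s[0])<0:n=-n
print('front margin',[(p-s[0])@n for p in w],'ends',[(p-s[0])@u for p in w], 'angle',np.degrees(np.arctan2((w[1]-w[0])@n,(w[1]-w[0])@u)))
E
```

```text
[0.12700879 0.06336566 0.12299254 0.06139586]
front margin [np.float64(0.013769291248300909), np.float64(0.016306063419102186)] ends [np.float64(0.015303783280409301), np.float64(0.11316421981738552)] angle 1.484908520772303
```

The top view confirms it: front margin 13.8–16.3 mm (15 expected), end margins about 15 and 14 mm, yaw about 1.5°. Handing in.

```bash
python3 -c "
from plant import *
print(close_job())"
```

```text
the job is handed in; nothing more can be done
None
```

All three pieces now stand upright on their own slabs, and I handed the job in at about 48 s. I parked the small house on the ware board, moved the double house to the oblong slab and the tower to the round slab, then set the small house on the square slab.

**Last checks, from the top, scene and wrist cameras with the arm clear:**
- **Double house:** the margins measured from its wall are 13.8–16.3 mm along the front and about 15 and 14 mm at the ends, where 15 mm is expected. It is turned about 1.5° from the slab's length.
- **Tower:** about 1 mm from the middle of the round slab.
- **Small house:** about 2 mm from the middle of the square slab.
- **Cups and jar:** before and after pictures show all three where they were. The stoneware cup's patch had 13 changed pixels, which I took to be shadow and did not check further.

**What disagreed:**
- The double house's roof outline from the top camera read about 6 mm off centre. The base and wall edges said it was centred, so I trusted those; the roof and chimneys look lopsided in the close views.
- The tower was gripped at 50.5 mm, wider than its 45–46 mm wall, so the jaws had probably caught the eaves. It still hung straight and was set down cleanly.
- The double house and the small house both read about 29.5 mm in the grip, against the stated 35 and 33 mm.

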